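Drying the washed bottle parts

TASK

Before you load anything, turn the dryer's red power handle fully off. Then move every washed part from the sloped caddy into the drying tray in a single layer, orange rings in the orange-edged section and blue caps in the blue-edged one, and turn the dial so that its pointer is at the red mark; only when all that is done, turn the power handle fully on. Leave the mug, tin lid, wooden spoon and toothpick dispenser where they are.

Things in the scene. Friction and masses are not known exactly. Their poses are not given: they have to be found in the camera images.
- caddy: Fixed cream draining caddy, 156 (x) x 252 (y) mm, left or right: a sloped shallow bin of 2 rows (along x) x 3 columns (along y), at most one part in each. Its floor rises along its own +x (away from the robot) at 0.26 rad and is 34 mm above the counter at the middle. Above the floor, dividers are 9 mm and outer walls 14 mm high. Solid at the back below. Origin at counter level under its middle.
- dryer: Fixed white dryer for bottle parts, 250 (x) x 210 (y) x 50 mm high, origin under its middle. Its flat top is 50 mm up: at the -x end black dial (x -83, y +55 mm) and red power handle (x -83, y -55 mm), behind them the open tray: orange-edged section (rings) on its +y side, blue-edged (caps) on its -y side, walls and 5 mm divider 14 mm high.
- ring_section (a point): Middle of the floor of the orange-edged tray section, 156 (x) x 96 (y) mm inside, walls 14 mm high. Axes as the dryer's.
- cap_section (a point): Middle of the floor of the blue-edged tray section, 156 (x) x 96 (y) mm inside, walls 14 mm high. Axes as the dryer's.
- tray_mid (a point): Middle of the whole drying tray, at floor level, on the divider.
- dial_grip (a point): On the dial's axis, 22 mm above the panel, 8 mm below the top of its bar grip. The bar is 42 mm long, 12 mm wide, from 8 to 30 mm above the panel; below it a 44 mm disc. A white line on the bar's top shows the pointer end.
- dial (a joint): Angle of the dial, rad, 0 to 3.14, growing clockwise from above. At 0 the bar's pointer end points along the dryer's +y, at 1.57 along the dryer's +x. Light friction (about 0.03 N m), it stays where it is left.
- dial_mark (a joint): Angle of the red index mark, on the same scale as the dial: the pointer is at the mark when both are equal. The mark lies flat on the panel beside the dial's rim and cannot be touched or moved.
- dial_pointer (a point): Point 28 mm from the dial's axis in the direction in which the white line points, 2 mm above the panel.
- mark_tip (a point): Middle of the red index mark (5 x 10 mm), 28 mm from the dial's axis, 2 mm above the panel.
- power_grip (a point): On the power handle's axis, 22 mm above the panel, 8 mm below the top of the red bar, which is 64 mm long, 14 mm wide, from 8 to 30 mm above the panel.
- power_tip (a point): Pointer end of the red bar (white line on top), 32 mm from its axis, 22 mm above the panel.
- power (a joint): Angle of the power handle, rad, growing clockwise from above, stops at 0 (off: the pointer end points along the dryer's +x, at the black dot) and 1.05 (on: at the green dot). Friction about 0.06 N m, it stays where it is left.
- ring0: Loose orange plastic screw ring, 42 mm outside, 32 mm inside, 28 mm high, about 20 g. Origin at its centre, z along its own axis. It may be absent.
- cap0: Loose blue plastic cap, a closed cylinder 38 mm across, 28 mm high, about 20 g. Origin at its centre, z along its own axis. It may be absent.
- ring1: Loose orange plastic screw ring, 42 mm outside, 32 mm inside, 28 mm high, about 20 g. Origin at its centre, z along its own axis. It may be absent.
- cap1: Loose blue plastic cap, a closed cylinder 38 mm across, 28 mm high, about 20 g. Origin at its centre, z along its own axis. It may be absent.
- ring2: Loose orange plastic screw ring, 42 mm outside, 32 mm inside, 28 mm high, about 20 g. Origin at its centre, z along its own axis. It may be absent.
- cap2: Loose blue plastic cap, a closed cylinder 38 mm across, 28 mm high, about 20 g. Origin at its centre, z along its own axis. It may be absent.
- mug: Green mug, 80 mm wide, 90 mm high, bystander; origin under its middle.
- tin_lid: Tin lid, a disc of 90 mm, 12 mm high, bystander; origin under its middle.
- spoon: Wooden spoon lying on the counter beside the work, roughly along x, about 200 mm long, bystander.
- dispenser: Clear push dispenser of toothpicks, 48 mm wide, 84 mm high, bystander; origin under its middle.
Mind the look-alikes: they are no part of the job. Leave any green look-alike of the ring2 alone. Leave any green look-alike of the cap0 alone.

How it is judged (in metres and radians):
On the way, in this order (a step that is already met when the one before it is completed fails the run):
1. the power handle is off, with no part in the tray yet (value of joint power below 0.1 rad and horizontal distance between each of ring0, cap0, ring1, cap1, ring2, cap2 and tray_mid above 0.13 m), for 0.2 s.
2. with the power still off, every part lies in its own section and the dial points at the mark (value of joint power below 0.1 rad and horizontal distance between dial_pointer and mark_tip below 0.004 m and x of ring0 in the frame of ring_section between -0.078 and 0.078 m and y of ring0 in the frame of ring_section between -0.048 and 0.048 m and z of ring0 in the frame of ring_section between 0.005 and 0.026 m and x of cap0 in the frame of cap_section between -0.078 and 0.078 m and y of cap0 in the frame of cap_section between -0.048 and 0.048 m and z of cap0 in the frame of cap_section between 0.005 and 0.026 m and x of ring1 in the frame of ring_section between -0.078 and 0.078 m and y of ring1 in the frame of ring_section between -0.048 and 0.048 m and z of ring1 in the frame of ring_section between 0.005 and 0.026 m and x of cap1 in the frame of cap_section between -0.078 and 0.078 m and y of cap1 in the frame of cap_section between -0.048 and 0.048 m and z of cap1 in the frame of cap_section between 0.005 and 0.026 m and x of ring2 in the frame of ring_section between -0.078 and 0.078 m and y of ring2 in the frame of ring_section between -0.048 and 0.048 m and z of ring2 in the frame of ring_section between 0.005 and 0.026 m and x of cap2 in the frame of cap_section between -0.078 and 0.078 m and y of cap2 in the frame of cap_section between -0.048 and 0.048 m and z of cap2 in the frame of cap_section between 0.005 and 0.026 m and linear speed of each of ring0, cap0, ring1, cap1, ring2, cap2 below 0.03 m/s), for 0.2 s.
3. the power handle is turned on (value of joint power above 0.95 rad), for 0.2 s.
At the end, for the whole second after the job is handed in: Every ring lies in the orange-edged section and every cap in the blue-edged one (centre inside the walls and under 26 mm above the floor, so not stacked or perched), at rest; the dial pointer is within 4 mm (8 degrees) of the mark; the power handle is on (above 0.95 rad) (value of joint power above 0.95 rad and horizontal distance between dial_pointer and mark_tip below 0.004 m and x of ring0 in the frame of ring_section between -0.078 and 0.078 m and y of ring0 in the frame of ring_section between -0.048 and 0.048 m and z of ring0 in the frame of ring_section between 0.005 and 0.026 m and x of cap0 in the frame of cap_section between -0.078 and 0.078 m and y of cap0 in the frame of cap_section between -0.048 and 0.048 m and z of cap0 in the frame of cap_section between 0.005 and 0.026 m and x of ring1 in the frame of ring_section between -0.078 and 0.078 m and y of ring1 in the frame of ring_section between -0.048 and 0.048 m and z of ring1 in the frame of ring_section between 0.005 and 0.026 m and x of cap1 in the frame of cap_section between -0.078 and 0.078 m and y of cap1 in the frame of cap_section between -0.048 and 0.048 m and z of cap1 in the frame of cap_section between 0.005 and 0.026 m and x of ring2 in the frame of ring_section between -0.078 and 0.078 m and y of ring2 in the frame of ring_section between -0.048 and 0.048 m and z of ring2 in the frame of ring_section between 0.005 and 0.026 m and x of cap2 in the frame of cap_section between -0.078 and 0.078 m and y of cap2 in the frame of cap_section between -0.048 and 0.048 m and z of cap2 in the frame of cap_section between 0.005 and 0.026 m and linear speed of each of ring0, cap0, ring1, cap1, ring2, cap2 below 0.03 m/s); the robot touches nothing.
It fails at once if the mug is pushed more than 3 cm away or knocked over (distance of mug from where it was at the start of the episode above 0.03 m or angle between mug's own z axis and vertical above 0.5 rad).
It fails at once if the tin lid is pushed more than 3 cm away or knocked over (distance of tin_lid from where it was at the start of the episode above 0.03 m or angle between tin_lid's own z axis and vertical above 0.5 rad).
It fails at once if the wooden spoon is pushed more than 3 cm away or knocked over (distance of spoon from where it was at the start of the episode above 0.03 m).
It fails at once if the toothpick dispenser is pushed more than 3 cm away or knocked over (distance of dispenser from where it was at the start of the episode above 0.03 m or angle between dispenser's own z axis and vertical above 0.5 rad).
Of ring0, cap0, ring1, cap1, ring2, cap2 only 4 to 6 are there at a start; the rules pass over those that are not, and their reading is None.
At some moment in a run one of ring0, cap0, ring1, cap1, ring2, cap2 may be knocked a few centimetres aside while the robot is not near it.
Once in a run the grip may slacken for a moment while it holds something.
It also fails if it takes over 210 s, if anything falls off the work surface, if the arm or the gripper's body presses on something with over 40 N, if the wrist force passes 120 N, or if a joint passes its speed limit or range.

ROBOT

A 7-joint arm with a two-finger parallel gripper is mounted at the origin on the work surface. World frame = base frame: x ahead of the robot, y to its left, z up, the work surface at z = 0. Lengths are in mm, angles in rad, forces in N, time in s.
With the tool pointing down it reaches from about 400 to 850 mm from the base axis. Payload 6.9 kg.
Tool frame: the origin (TCP) lies midway between the tips of the shut fingers; the grasp point (between the pads) lies 19 mm behind it (grip_point_offset is the distance from the TCP to the grasp point, in mm); z points along the fingers, y is the line along which they close (so a half turn about z gives the same grasp; the last joint's range is limited). The gripper opens to 85 mm and grips with 20 to 120 N. Pads are 22 mm wide; open, the fingers measure 114 mm over their backs; the gripper's body (76 mm by 85 mm) begins 54 mm behind the grasp point. The pads swing forward as they close: fully open they stand 13 mm farther back than shut.
Start: joints at [-1.23, 0.507, -0.238, 1.5, 0.126, 1.149, -0.155], TCP at [146.033, 607.689, 231.275] pointing down, gripper open.
Joint ranges: [-3.08, 3.08], [-0.24, 2.05], [-1.43, 1.35], [0, 2.5], [-1.52, 4.66], [0.17, 1.96], [-2.89, 2.89]. Speed limits (rad/s): [2.39, 2.39, 3.14, 3.14, 3.14, 3.14, 3.14].

INTERFACE

Orientations are given as a unit quaternion [w, x, y, z].
In Python, from bench import * gives the robot as it stands. The module is installed in compiled form; this text tells all that it offers.
- The arm moves only by the tool drive_tool, never from a script. Its argument "targets" is a list of rows, each an object of numbers: "x", "y", "z": the shift along the tool's x, y, z in m; "yaw": the turn about the tool's z in degrees; "hand": the finger opening in m, from 0 to 0.0854. In form: [{"x": .., "y": .., "z": .., "yaw": .., "hand": ..}, ...]. A call has exactly 5 rows; each row is the pose to reach, as a shift and turn from the pose commanded when the call began, along the tool's axes at that moment; what a row does not reach only later rows make up. A row lasts 1/12 s, in which the tool goes at most 41.7 mm and 7.16 degrees, less where a joint would pass 70% of its speed; a pose out of reach is approached as far as the arm can. A call with a gripper value outside its range is refused whole. The fingers move at their own pace and stop on an object; the grip force is fixed at half the most. Time passes only in rows, so rows that repeat a pose let the fingers close, or fill a call up. It gives the time, the measured TCP pose, the force, the opening and the grip force at its end, in the units of the state.
- get_state(): the state, without advancing time (a new reading comes with each control period).
- snapshot(name): name is "scene" or "top" or "wrist"; returns the picture (480x640x3 uint8, red, green, blue); there is no depth.
- camera_info(name): a dict with "fx", "fy", "cx", "cy" (pixels), "rvec" (rotation vector, rad) and "tvec" (3), from world to camera coordinates, as OpenCV has them. Camera axes: x right, y down, z forward; pixel columns grow to the right and rows downward; lengths in mm; the calibration is good to about 2 mm. The wrist camera is an equidistant fisheye: a pixel r from the principal point sees the ray r / f radians off the axis. A picture is of the moment at which its call begins: read the wrist's pose just before it. camera_info takes no time and is no camera call; for the wrist camera it gives the pose at the moment of the call.
- close_job(): hands the job in; it is judged then, once.
The state is a dict: "t": time; "q": joint angles; "joint_velocities": joint speeds; "tau": joint torques, N m; "ee_pos": TCP position; "eef_rot": TCP orientation; "contact_force": force on the tool from outside, world axes, zero at the start; "moment": the same for the moment, N m; "grip_width": opening from 0.0 (shut) to 1.0 (fully open); "grasp_force": force on a finger pad.
Only numpy, scipy, OpenCV 4.12 (cv2) and the standard library are available. Lean on these libraries where they do the work, as an engineer would, in place of code of your own. Each camera call takes 0.05 s, during which the arm holds its last target. There are 200 camera calls.

## Working session

There is one attempt and no reset: what is moved stays moved. The work goes in short steps, Python scripts to look and compute and a tool call to move; the robot and the scene stay as the last step left them, time stands still between calls to the robot, and variables do not carry over. Pictures are saved under pics/ and viewed, at most 14 in all, crops included, and the job is handed in when it is done.

Besides the shell and the picture viewer there is one more tool, called after "Request:" as a command line: name --argument value ..., lists and objects as JSON in quotes. drive_tool: Moves the arm, as the interface text tells. Its arguments: {"type":"object","properties":{"targets":{"type":"array"}},"required":["targets"]}

```bash
mkdir -p pics
cat > h.py <<'E'
import numpy as np, cv2
from bench import *
def save(n,f):
    im=snapshot(n); cv2.imwrite('pics/'+f,im[:,:,::-1]); return im
def cam(n):
    c=camera_info(n); R=cv2.Rodrigues(np.array(c['rvec'],float))[0]; return c,R,np.array(c['tvec'],float).ravel()
def ray(c3,u,v,fish=False):
    c,R,t=c3; x=(u-c['cx'])/c['fx']; y=(v-c['cy'])/c['fy']
    if fish:
        r=np.hypot(x,y); s=np.sin(r)/r if r>1e-9 else 1; d=np.array([x*s,y*s,np.cos(r)])
    else: d=np.array([x,y,1.])
    return -R.T@t, R.T@d
def pt(c3,u,v,z,fish=False):
    o,d=ray(c3,u,v,fish); return o+d*(z-o[2])/d[2]
def proj(c3,P):
    c,R,t=c3; q=R@np.array(P,float)+t; return c['fx']*q[0]/q[2]+c['cx'],c['fy']*q[1]/q[2]+c['cy']
E
python3 - <<'E'
from h import *
s=get_state(); print({k:np.round(v,3).tolist() for k,v in s.items()})
for n in('scene','top'):
    save(n,n+'0.png'); print(n,camera_info(n))
E
```

```text
{'t': 0.0, 'q': [-1.23, 0.508, -0.238, 1.501, 0.126, 1.149, -0.155], 'joint_velocities': [0.002, -0.001, -0.001, -0.0, -0.001, -0.001, 0.0], 'tau': [0.001, -62.06, -2.186, -24.965, 0.013, 0.012, 0.0], 'ee_pos': [145.942, 607.187, 230.42], 'eef_rot': [-0.0, 0.118, 0.993, -0.001], 'contact_force': [0.139, -1.195, 0.233], 'moment': [-0.046, -0.026, 0.014], 'grasp_force': 0.0, 'grip_width': 1.001}
scene {'fx': 433.1296665263166, 'fy': 433.1296665263166, 'cx': 318.48108560311067, 'cy': 243.33774685492864, 'rvec': array([ 2.19633105,  0.72579058, -0.35960208]), 'tvec': array([-449.9556523 , -203.16416175, 1334.90312326])}
top {'fx': 514.149935141975, 'fy': 514.149935141975, 'cx': 323.09111546914266, 'cy': 236.8512890428289, 'rvec': array([ 2.17455397, -2.19892511,  0.05913637]), 'tvec': array([ -37.59471852,  569.50759985, 1249.30577089])}
```

View pics/scene0.png

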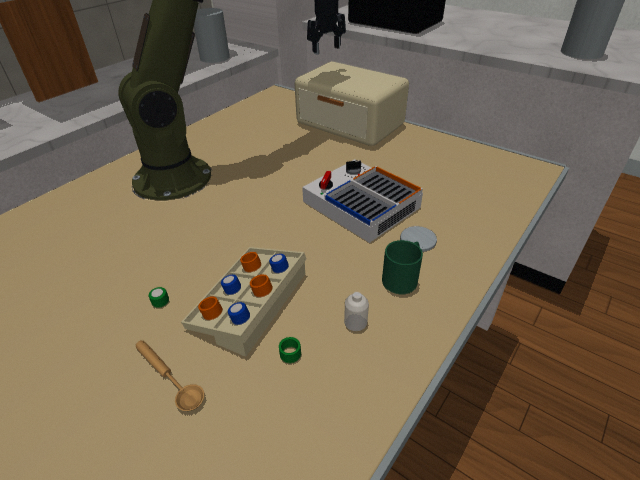

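View pics/top0.png

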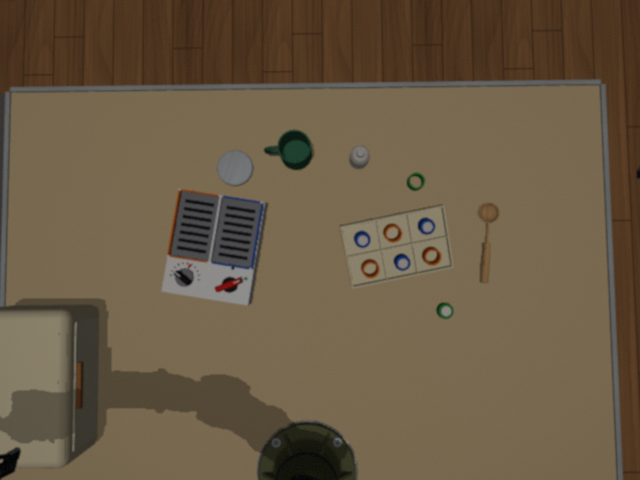

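The scene shows 3 orange rings and 3 blue caps in the caddy. In the top view the rings are at (393,232), (370,268) and (431,255), and the caps at (362,240), (426,227) and (402,262). The green look-alikes at (415,181) and (445,310) are outside the caddy, so I leave them alone. The dryer is at about (215,247), with the red handle at (229,285) and the dial at (184,277).

```bash
cat >> h.py <<'E'
def masks(im):
    h=cv2.cvtColor(im,cv2.COLOR_RGB2HSV); H,S,V=cv2.split(h)
    return dict(orange=((H>=6)&(H<=14)&(S>190)&(V>90)).astype(np.uint8),blue=((H>105)&(H<125)&(S>150)&(V>60)).astype(np.uint8),
      red=(((H<5)|(H>175))&(S>180)&(V>90)).astype(np.uint8))
def blobs(m,amin=15):
    n,l,st,ce=cv2.connectedComponentsWithStats(m); return [(ce[i],st[i],l==i) for i in range(1,n) if st[i][4]>=amin]
E
python3 - <<'E'
from h import *
im=cv2.imread('pics/top0.png')[:,:,::-1].copy(); c=cam('top')
for k,m in masks(im).items():
    for ce,st,l in blobs(m,12):
        r=cv2.minAreaRect(np.argwhere(l)[:,::-1].astype(np.float32))
        print(k,ce.round(1),st,'z60',pt(c,*ce,60)[:2].round(1),'rect',[np.round(x,1) for x in r])
a=cv2.resize(im[180:310,155:275],None,fx=4,fy=4,interpolation=cv2.INTER_CUBIC)
b=cv2.resize(im[195:295,330:460],None,fx=3,fy=3,interpolation=cv2.INTER_CUBIC)
H=np.zeros((max(a.shape[0],b.shape[0])*1,480+390-70,3),np.uint8)
cv2.imwrite('pics/dry.png',a[:,:,::-1]); 
cv2.imwrite('pics/cad.png',cv2.resize(im[195:295,330:460],None,fx=5,fy=5,interpolation=cv2.INTER_CUBIC)[:,:,::-1])
E
```

```text
orange [173.4 222.5] [168 192  12  62  76] z60 [604.8 313. ] rect [array([173.4, 222.5]), array([ 1.2, 62. ]), np.float64(10.0)]
orange [389.6 228. ] [385 225  13  11  21] z60 [ 585.6 -202.7] rect [array([389.5, 228.8]), array([ 5.3, 14.4]), np.float64(56.3)]
orange [395.7 237.1] [388 229  13  13  24] z60 [ 563.9 -216.9] rect [array([395.8, 236.5]), array([ 6.7, 14.9]), np.float64(47.7)]
orange [431.5 256.9] [424 249  16  16  53] z60 [ 515.9 -300.7] rect [array([432. , 256.5]), array([14.8, 14.8]), np.float64(45.0)]
orange [367.6 263.5] [362 261  14   8  25] z60 [ 501.9 -149.1] rect [array([367.8, 263.8]), array([ 4.2, 13.9]), np.float64(67.4)]
orange [372.5 273.2] [364 266  14  11  23] z60 [ 478.9 -160.3] rect [array([372.2, 272.6]), array([ 7. , 14.8]), np.float64(61.7)]
blue [423.1 223.7] [419 219  14  14  45] z60 [ 595.1 -282.6] rect [array([424.3, 224.3]), array([ 9.2, 13.6]), np.float64(38.7)]
blue [256.6 234.1] [256 229   2  11  12] z60 [574.8 114.2] rect [array([256.7, 234. ]), array([ 1., 10.]), np.float64(9.5)]
blue [359.9 235.8] [355 232  14  14  47] z60 [ 567.9 -131.9] rect [array([360.3, 237.2]), array([ 9.4, 13.6]), np.float64(51.3)]
blue [252.3 259.8] [251 253   3  14  16] z60 [513.7 124.5] rect [array([252.4, 259.6]), array([ 1. , 13.2]), np.float64(9.5)]
blue [400.  258.8] [395 255  14  13  42] z60 [ 512.1 -226. ] rect [array([400.4, 260. ]), array([ 8.2, 13.3]), np.float64(57.5)]
red [225.5 285.4] [216 280  21  11  88] z60 [453.7 188.2] rect [array([225.6, 285.5]), array([ 5. , 20.4]), np.float64(68.2)]
```

View pics/dry.png

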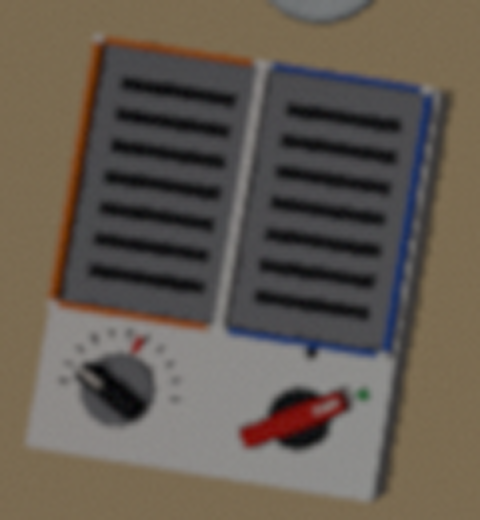

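View pics/cad.png

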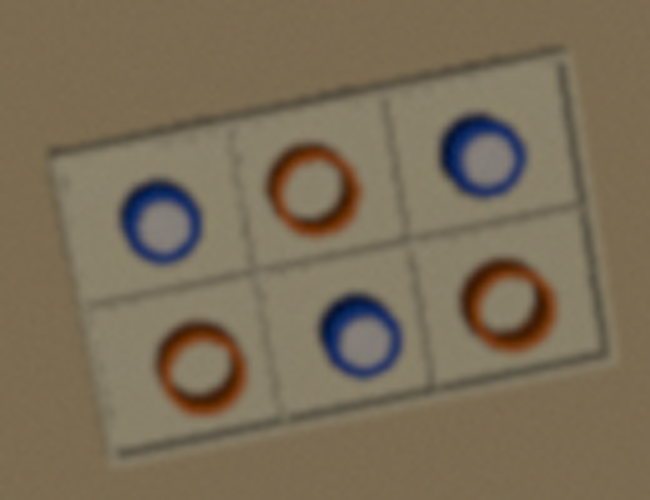

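The crops (native pixel = crop/4 + (155,180) for the dryer) show these:
- **Power handle:** centre at crop (296,417), white end pointing at the green dot (363,394), so it is on. The black off dot is at (312,352).
- **Dial:** centre at (117,389), pointer end at about (88,373), red mark at (139,344).
- **Caddy:** corners at crop (52,152), (565,50), (608,355) and (115,460), with one part in each of the six cells.

Run:
```python
from h import *
from scipy.optimize import least_squares
c=cam('top')
D=lambda u,v:(u/4+155-.4,v/4+180-.4)
K=lambda u,v:(u/5+330-.4,v/5+195-.4)
def T(p,l): 
    x,y,a=p[:3]; return [x+l[0]*np.cos(a)-l[1]*np.sin(a), y+l[0]*np.sin(a)+l[1]*np.cos(a), l[2]]
obs=[(D(27,447),(-125,105,50)),(D(378,498),(-125,-105,50)),(D(312,352),None)]
obs=obs[:2]
tr=[(D(98,40),(125,105)),(D(432,90),(125,-105)),(D(296,417),(-83,-55,80))]
def f(p):
    r=[]
    for o,l in obs: r+=list(np.array(proj(c,T(p,l)))-o)
    for o,l in tr: r+=list(np.array(proj(c,T(p,(l[0],l[1],l[2] if len(l)==3 else p[3]))))-o)
    return r
s=least_squares(f,[560,220,-.15,55]); print('dryer',s.x.round(3),np.round(s.fun,1))
p=s.x
for n,l in dict(power=(-83,-55,80),dial=(-83,55,80),ring=(42,52,50),cap=(42,-52,50)).items(): print(n,np.round(T(p,l),1))
# caddy
sl=lambda x:34+np.tan(.26)*x+14
oc=[(K(52,152),(78,126)),(K(565,50),(78,-126)),(K(608,355),(-78,-126)),(K(115,460),(-78,126))]
g=lambda p:np.ravel([np.array(proj(c,T(p,(l[0],l[1],sl(l[0])))))-o for o,l in oc])
s2=least_squares(g,[540,-220,0.15]); q=s2.x; print('caddy',q.round(3),np.round(s2.fun,1))
parts=dict(cA=(160,222),rA=(313,190),cB=(483,155),rB=(201,368),cC=(361,336),rC=(508,305))
R=lambda a:np.array([[np.cos(a),-np.sin(a)],[np.sin(a),np.cos(a)]])
for n,uv in parts.items():
    lx=39 if uv[1]<250 else -39
    for _ in range(4):
        P=pt(c,*K(*uv),34+.266*lx+15); l=R(q[2]).T@(P[:2]-q[:2]); lx=l[0]
    print(n,P.round(1),'loc',l.round(1),'floor',round(34+.266*lx,1))
for z in (50,52):
  dc=pt(c,*D(117,389),60)[:2]; m=pt(c,*D(139,344),52)[:2]; a=p[2]
  v=R(a).T@(m-np.array(T(p,(-83,55,0))[:2])); print('mark ang',np.arctan2(v[0],v[1]),np.hypot(*v))
```

```text
dryer [ 5.47808e+02  2.21080e+02 -1.46000e-01  3.85660e+01] [ 0.3  0.7 -0.6 -0.2 -0.3  0.2  1.3 -0.9 -0.7  0.1]
power [457.7 178.7  80. ]
dial [473.7 287.5  80. ]
ring [596.9 266.4  50. ]
cap [581.8 163.5  50. ]
caddy [ 5.43496e+02 -2.20466e+02  1.91000e-01] [-1.1 -1.1  0.4 -2.   1.8  1.6 -1.1  1.5]
cA [ 560.4 -135.9   57.7] loc [32.7 79.8] floor 42.7
rA [ 574.8 -209.    57.8] loc [33.   5.2] floor 42.8
cB [ 590.6 -290.3   57.8] loc [ 33.  -77.6] floor 42.8
rB [ 490.7 -155.9   38.5] loc [-39.5  73.4] floor 23.5
cC [ 505.3 -233.3   38.4] loc [-39.9  -5.3] floor 23.4
rC [ 519.5 -304.5   38.5] loc [-39.6 -77.9] floor 23.5
mark ang 1.8000075638608433 30.081147838670553
mark ang 1.8000075638608433 30.081147838670553
```

```bash
cat >> h.py <<'E'
from scipy.spatial.transform import Rotation as Ro
def plan(x,y,z,ang=None):
    s=get_state(); w=np.array(s['eef_rot']); R=Ro.from_quat(w[[1,2,3,0]]).as_matrix()
    d=R.T@(np.array([x,y,z])-s['ee_pos']); cur=np.degrees(np.arctan2(R[1,1],R[0,1]))
    o='shift(m) '+str((d/1000).round(4))+' dist %.0f calls %.2f'%(np.linalg.norm(d),np.linalg.norm(d)/208)
    if ang is not None:
        o+=' yaw %.1f'%((cur-ang+90)%180-90)
    print(o,'| tcp',np.round(s['ee_pos'],1),'yang %.1f'%cur,'tilt',R[:,2].round(3),'t',round(s['t'],2),'w',round(s['grip_width'],3),'F',np.round(s['contact_force'],1),'q7',round(s['q'][6],2))
E
python3 -c "
from h import *
plan(457.7,178.7,170,21.5)"
```

```text
shift(m) [-0.4032 -0.3438  0.0611] dist 533 calls 2.56 yaw 55.0 | tcp [145.9 607.3 230.5] yang 76.5 tilt [-0.    -0.002 -1.   ] t 0.1 w 1.0 F [-0.   0.1 -0.2] q7 -0.15
```

Request:
drive_tool --targets '[{"x": -0.027,"y": -0.023,"hand": 0.034},{"x": -0.054,"y": -0.046,"hand": 0.034},{"x": -0.081,"y": -0.069,"hand": 0.034},{"x": -0.108,"y": -0.092,"hand": 0.034},{"x": -0.134,"y": -0.115,"hand": 0.034}]'

```text
schema error: expected keys x, y, z, yaw, hand
```

Request:
drive_tool --targets '[{"x": -0.027,"y": -0.023,"hand": 0.034},{"x": -0.054,"y": -0.046,"hand": 0.034},{"x": -0.081,"y": -0.069,"hand": 0.034},{"x": -0.108,"y": -0.092,"hand": 0.034},{"x": -0.134,"y": -0.115,"hand": 0.034}]'

```text
schema error: expected keys x, y, z, yaw, hand
```

Request:
drive_tool --targets '[{"x": -0.027,"y": -0.023,"z": 0.012,"hand": 0.034},{"x": -0.054,"y": -0.046,"z": 0.024,"hand": 0.034},{"x": -0.081,"y": -0.069,"z": 0.036,"hand": 0.034},{"x": -0.108,"y": -0.092,"z": 0.048,"hand": 0.034},{"x": -0.134,"y": -0.114,"z": 0.06,"hand": 0.034}]'

```text
schema error: expected keys x, y, z, yaw, hand
```

Request:
drive_tool --targets '[{"yaw": 7,"hand": 0.034},{"yaw": 14,"hand": 0.034},{"yaw": 21,"hand": 0.034},{"yaw": 28,"hand": 0.034},{"yaw": 35,"hand": 0.034}]'

```text
schema error: expected keys x, y, z, yaw, hand
```

Request:
drive_tool --targets '[{"yaw": 7,"hand": 0.034},{"yaw": 14,"hand": 0.034},{"yaw": 20,"hand": 0.034},{"yaw": 20,"hand": 0.034},{"yaw": 20,"hand": 0.034}]'

```text
schema error: expected keys x, y, z, yaw, hand
```

```bash
python3 -c "
from h import *
plan(457.7,178.7,62,21.5)
c=cam('wrist'); print(camera_info('wrist')); save('wrist','w1.png')"
```

```text
shift(m) [-0.4032 -0.3436  0.1691] dist 556 calls 2.67 yaw 55.0 | tcp [145.9 607.3 230.5] yang 76.5 tilt [-0.    -0.002 -1.   ] t 0.1 w 1.0 F [-0.   0.1 -0.2] q7 -0.15
{'fx': 371.64829954431775, 'fy': 371.64829954431775, 'cx': 322.7493189183215, 'cy': 234.42746919205993, 'rvec': array([-2.28554193, -1.80246738, -0.25341366]), 'tvec': array([-625.24143008,  -36.04640439,  379.37797583])}
```

View pics/w1.png

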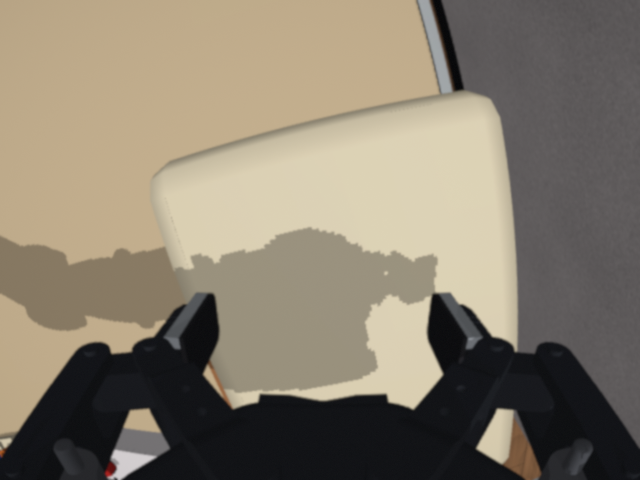

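The calls were refused because every row needs all five keys, so nothing moved. The wrist view shows the cream box directly below the open fingers, so I keep my height until clear of it.

Request:
drive_tool --targets '[{"x": -0.027,"y": -0.023,"z": 0,"yaw": 0,"hand": 0.034},{"x": -0.054,"y": -0.046,"z": 0,"yaw": 0,"hand": 0.034},{"x": -0.081,"y": -0.069,"z": 0,"yaw": 0,"hand": 0.034},{"x": -0.108,"y": -0.092,"z": 0,"yaw": 0,"hand": 0.034},{"x": -0.134,"y": -0.115,"z": 0,"yaw": 0,"hand": 0.034}]'

```text
t: 0.57
ee_pos: [250.3, 462.9, 231.0]
eef_rot: [0.0, 0.118, 0.993, -0.0]
contact_force: [0.2, 0.7, -0.2]
grip_width: 0.396
grasp_force: 0.0
```

Request:
drive_tool --targets '[{"x": -0.027,"y": -0.023,"z": 0,"yaw": 0,"hand": 0.034},{"x": -0.054,"y": -0.046,"z": 0,"yaw": 0,"hand": 0.034},{"x": -0.081,"y": -0.069,"z": 0,"yaw": 0,"hand": 0.034},{"x": -0.108,"y": -0.092,"z": 0,"yaw": 0,"hand": 0.034},{"x": -0.134,"y": -0.115,"z": 0,"yaw": 0,"hand": 0.034}]'

```text
t: 0.98
ee_pos: [353.6, 319.7, 231.3]
eef_rot: [0.0, 0.118, 0.993, -0.0]
contact_force: [0.7, 1.3, 0.2]
grip_width: 0.399
grasp_force: 0.0
```

Request:
drive_tool --targets '[{"x": -0.027,"y": -0.023,"z": 0.012,"yaw": 0,"hand": 0.034},{"x": -0.054,"y": -0.046,"z": 0.024,"yaw": 0,"hand": 0.034},{"x": -0.081,"y": -0.069,"z": 0.036,"yaw": 0,"hand": 0.034},{"x": -0.108,"y": -0.092,"z": 0.048,"yaw": 0,"hand": 0.034},{"x": -0.134,"y": -0.114,"z": 0.06,"yaw": 0,"hand": 0.034}]'

```text
t: 1.4
ee_pos: [457.3, 177.5, 170.8]
eef_rot: [0.0, 0.118, 0.993, -0.0]
contact_force: [-0.0, 0.9, 0.2]
grip_width: 0.396
grasp_force: 0.0
```

Request:
drive_tool --targets '[{"x": 0,"y": 0,"z": 0,"yaw": 7,"hand": 0.034},{"x": 0,"y": 0,"z": 0,"yaw": 14,"hand": 0.034},{"x": 0,"y": 0,"z": 0,"yaw": 21,"hand": 0.034},{"x": 0,"y": 0,"z": 0,"yaw": 28,"hand": 0.034},{"x": 0,"y": 0,"z": 0,"yaw": 35,"hand": 0.034}]'

```text
t: 1.82
ee_pos: [456.4, 179.1, 171.1]
eef_rot: [-0.0, 0.414, 0.91, -0.0]
contact_force: [-0.5, 1.1, -0.3]
grip_width: 0.396
grasp_force: 0.0
```

Request:
drive_tool --targets '[{"x": 0,"y": 0,"z": 0,"yaw": 7,"hand": 0.034},{"x": 0,"y": 0,"z": 0,"yaw": 14,"hand": 0.034},{"x": 0,"y": 0,"z": 0,"yaw": 20,"hand": 0.034},{"x": 0,"y": 0,"z": 0,"yaw": 20,"hand": 0.034},{"x": 0,"y": 0,"z": 0,"yaw": 20,"hand": 0.034}]'

```text
t: 2.23
ee_pos: [456.4, 179.4, 171.2]
eef_rot: [-0.0, 0.561, 0.828, -0.0]
contact_force: [-0.3, 0.3, 0.2]
grip_width: 0.401
grasp_force: 0.0
```

```bash
python3 -c "
from h import *
plan(457.7,178.7,62,21.5)
c=cam('wrist'); np.save('w2.npy',c,allow_pickle=True) if 0 else None; import pickle; pickle.dump(c,open('w2.pkl','wb')); save('wrist','w2.png')"
```

```text
shift(m) [-0.0011  0.001   0.1092] dist 109 calls 0.52 yaw 0.2 | tcp [456.4 179.4 171.2] yang 21.7 tilt [-0. -0. -1.] t 2.23 w 0.401 F [-0.3  0.3  0.2] q7 0.03
```

View pics/w2.png

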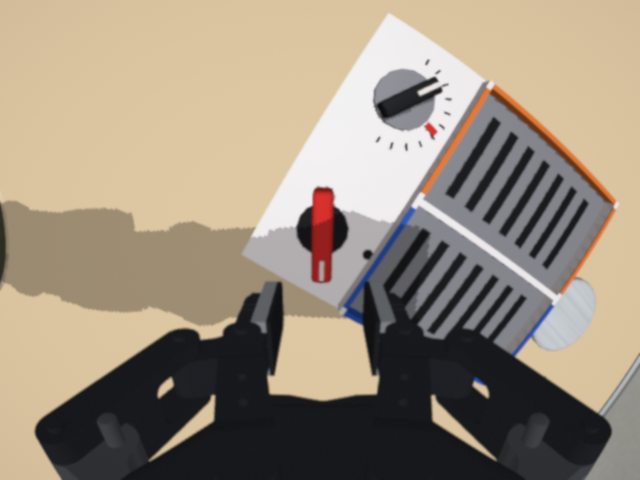

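The wrist view shows the handle upright at (322,235) between the finger axes, with the white end down at (321,278) and the black dot at (367,254). The dial centre is at (404,100), its white end at (437,85), and the mark at (431,129).

Run:
```python
from h import *
import pickle
c=pickle.load(open('w2.pkl','rb'))
P=lambda u,v,z:pt(c,u,v,z,True)
im=cv2.imread('pics/w2.png')[:,:,::-1].copy()
for ce,st,l in blobs(masks(im)['red'],20):
    r=cv2.minAreaRect(np.argwhere(l)[:,::-1].astype(np.float32)); print('red',ce.round(1),st,[np.round(x,1) for x in r])
A,B=P(388,14,50),P(243,253,50); print('panel corners',A.round(1),B.round(1),np.linalg.norm(A-B),'yaw',np.arctan2(-(A-B)[0],(A-B)[1]))
print('power c',P(322,236,80).round(1),'ends',P(323,187,80).round(1),P(321,283,80).round(1),'base disc',P(322,229,56).round(1))
print('dial disc',P(404,100,58).round(1),'dot',P(367,254,50).round(1))
for z in (50,64):
  q=[P(*uv,z)[:2].round(1) for uv in((490,85),(614,205),(345,312),(419,202),(556,298))]
  print(z,q,'orange side len',np.linalg.norm(q[0]-q[1]),'front half',np.linalg.norm(q[0]-q[3]),np.linalg.norm(q[2]-q[0]))
dc=P(404,100,58)[:2]; 
for n,p in dict(mark=P(431,129,51)[:2],ptr=P(437,84,80)[:2],ptrtail=P(380,112,80)[:2]).items():print(n,p.round(1),(p-dc).round(1),np.degrees(np.arctan2(*(p-dc)[::-1])))
```

```text
red [430.8 129.1] [427 125   8  10  37] [array([430.8, 128.9]), array([9.6, 4. ]), np.float64(54.5)]
red [321.9 229.8] [ 312  189   22   92 1578] [array([322.5, 234.5]), array([91., 21.]), np.float64(90.0)]
panel corners [441. 344.  50.] [407.2 138.4  50. ] 208.33304248089476 yaw -0.16336799182123793
power c [455.1 181.6  80. ] ends [443.7 212.1  80. ] [466.9 150.   80. ] base disc [455.7 179.9  56. ]
dial disc [473.9 287.1  58. ] dot [495.2 172.8  50. ]
50 [array([531.5, 329.1]), array([696.4, 299.9]), array([498.9, 121.2]), array([515.4, 224.4]), array([680.2, 197.7])] orange side len 167.46536955442457 front half 105.9306376833445 210.44041912142262
64 [array([526.2, 324.7]), array([682.4, 297.1]), array([495.3, 127.8]), array([510.9, 225.5]), array([667. , 200.2])] orange side len 158.6196709112712 front half 100.37295452461285 199.3098592644127
mark [501.4 277.3] [27.6 -9.9] -19.714781713218873
ptr [486.  302.7] [12.1 15.6] 52.08093032456867
ptrtail [459.  270.1] [-14.9 -17. ] -131.17104586436383
```

Request:
drive_tool --targets '[{"x": 0,"y": 0,"z": 0.03,"yaw": 0,"hand": 0.034},{"x": 0,"y": 0,"z": 0.06,"yaw": 0,"hand": 0.034},{"x": 0,"y": 0,"z": 0.085,"yaw": 1,"hand": 0.034},{"x": 0,"y": 0,"z": 0.1,"yaw": 1,"hand": 0.034},{"x": 0,"y": 0,"z": 0.108,"yaw": 1,"hand": 0.034}]'

```text
t: 2.7
ee_pos: [455.5, 178.9, 61.3]
eef_rot: [-0.001, 0.569, 0.822, -0.001]
contact_force: [-0.5, 0.2, -0.0]
grip_width: 0.398
grasp_force: 0.0
```

Request:
drive_tool --targets '[{"x": 0,"y": 0,"z": 0,"yaw": 0,"hand": 0.0},{"x": 0,"y": 0,"z": 0,"yaw": 0,"hand": 0.0},{"x": 0,"y": 0,"z": 0,"yaw": 0,"hand": 0.0},{"x": 0,"y": 0,"z": 0,"yaw": 0,"hand": 0.0},{"x": 0,"y": 0,"z": 0,"yaw": 0,"hand": 0.0}]'

```text
t: 3.12
ee_pos: [456.0, 179.0, 63.4]
eef_rot: [-0.0, 0.57, 0.822, -0.0]
contact_force: [-2.7, -1.4, -9.1]
grip_width: 0.148
grasp_force: 59.6
```

Request:
drive_tool --targets '[{"x": 0,"y": 0,"z": 0,"yaw": -3,"hand": 0.0},{"x": 0,"y": 0,"z": 0,"yaw": -8,"hand": 0.0},{"x": 0,"y": 0,"z": 0,"yaw": -13,"hand": 0.0},{"x": 0,"y": 0,"z": 0,"yaw": -18,"hand": 0.0},{"x": 0,"y": 0,"z": 0,"yaw": -23,"hand": 0.0}]'

```text
t: 3.53
ee_pos: [456.0, 179.0, 63.4]
eef_rot: [-0.0, 0.393, 0.92, -0.0]
contact_force: [-1.3, -0.6, -9.1]
grip_width: 0.147
grasp_force: 59.6
```

Request:
drive_tool --targets '[{"x": 0,"y": 0,"z": 0,"yaw": -5,"hand": 0.0},{"x": 0,"y": 0,"z": 0,"yaw": -10,"hand": 0.0},{"x": 0,"y": 0,"z": 0,"yaw": -15,"hand": 0.0},{"x": 0,"y": 0,"z": 0,"yaw": -20,"hand": 0.0},{"x": 0,"y": 0,"z": 0,"yaw": -24,"hand": 0.0}]'

```text
t: 3.95
ee_pos: [455.9, 179.0, 63.4]
eef_rot: [-0.0, 0.193, 0.981, -0.0]
contact_force: [-2.4, -1.2, -8.7]
grip_width: 0.151
grasp_force: 59.7
```

Request:
drive_tool --targets '[{"x": 0,"y": 0,"z": 0,"yaw": -4,"hand": 0.0},{"x": 0,"y": 0,"z": 0,"yaw": -8,"hand": 0.0},{"x": 0,"y": 0,"z": 0,"yaw": -11,"hand": 0.0},{"x": 0,"y": 0,"z": 0,"yaw": -12,"hand": 0.0},{"x": 0,"y": 0,"z": 0,"yaw": -12,"hand": 0.0}]'

```text
t: 4.37
ee_pos: [455.9, 178.9, 63.4]
eef_rot: [-0.001, 0.092, 0.996, -0.0]
contact_force: [-3.8, 0.6, -5.7]
grip_width: 0.149
grasp_force: 60.0
```

```bash
python3 -c "
from h import *
plan(456,179,63,80.6); print(get_state()['moment'])"
```

```text
shift(m) [-0.0001  0.0001  0.0004] dist 0 calls 0.00 yaw -1.1 | tcp [455.9 178.9  63.4] yang 79.5 tilt [-0.001 -0.001 -1.   ] t 4.37 w 0.149 F [-3.8  0.6 -5.7] q7 0.78
[-0.09830636  0.80945699  0.06298137]
```

Request:
drive_tool --targets '[{"x": 0,"y": 0,"z": 0,"yaw": -1,"hand": 0.0},{"x": 0,"y": 0,"z": 0,"yaw": -2,"hand": 0.0},{"x": 0,"y": 0,"z": 0,"yaw": -3,"hand": 0.0},{"x": 0,"y": 0,"z": 0,"yaw": -3,"hand": 0.0},{"x": 0,"y": 0,"z": 0,"yaw": -3,"hand": 0.0}]'

```text
t: 4.78
ee_pos: [455.9, 179.0, 63.4]
eef_rot: [-0.001, 0.067, 0.998, -0.0]
contact_force: [-4.7, -0.9, -2.5]
grip_width: 0.144
grasp_force: 61.0
```

```bash
python3 -c "
from h import *
plan(456,179,63,80.6); print(get_state()['moment'])"
```

```text
shift(m) [-0.0001  0.0001  0.0004] dist 0 calls 0.00 yaw 1.8 | tcp [455.9 179.   63.4] yang 82.4 tilt [-0.001 -0.    -1.   ] t 4.78 w 0.144 F [-4.7 -0.9 -2.5] q7 0.82
[-0.1004562   1.21035155 -0.74780484]
```

Request:
drive_tool --targets '[{"x": 0,"y": 0,"z": 0,"yaw": 0,"hand": 0.034},{"x": 0,"y": 0,"z": 0,"yaw": 0,"hand": 0.034},{"x": 0,"y": 0,"z": 0,"yaw": 0,"hand": 0.034},{"x": 0,"y": 0,"z": 0,"yaw": 0,"hand": 0.034},{"x": 0,"y": 0,"z": 0,"yaw": 0,"hand": 0.034}]'

```text
t: 5.2
ee_pos: [457.3, 179.7, 63.7]
eef_rot: [0.001, 0.065, 0.998, 0.0]
contact_force: [0.7, -0.1, 1.1]
grip_width: 0.4
grasp_force: 0.0
```

Request:
drive_tool --targets '[{"x": 0,"y": 0,"z": -0.03,"yaw": 0,"hand": 0.034},{"x": 0,"y": 0,"z": -0.06,"yaw": 0,"hand": 0.034},{"x": 0,"y": 0,"z": -0.09,"yaw": 0,"hand": 0.034},{"x": 0,"y": 0,"z": -0.11,"yaw": 0,"hand": 0.034},{"x": 0,"y": 0,"z": -0.11,"yaw": 0,"hand": 0.034}]'

```text
t: 5.62
ee_pos: [458.9, 180.4, 177.5]
eef_rot: [0.004, 0.066, 0.998, 0.002]
contact_force: [0.7, 0.1, 0.1]
grip_width: 0.398
grasp_force: 0.0
```

```bash
python3 -c "
from h import *
import pickle
plan(473.9,287.3,160,-40)
c=cam('wrist'); pickle.dump(c,open('w3.pkl','wb')); save('wrist','w3.png')"
```

```text
shift(m) [-0.0008  0.1079  0.0179] dist 109 calls 0.53 yaw -57.5 | tcp [458.9 180.4 177.5] yang 82.5 tilt [ 0.007  0.003 -1.   ] t 5.62 w 0.398 F [0.7 0.1 0.1] q7 0.89
```

View pics/w3.png

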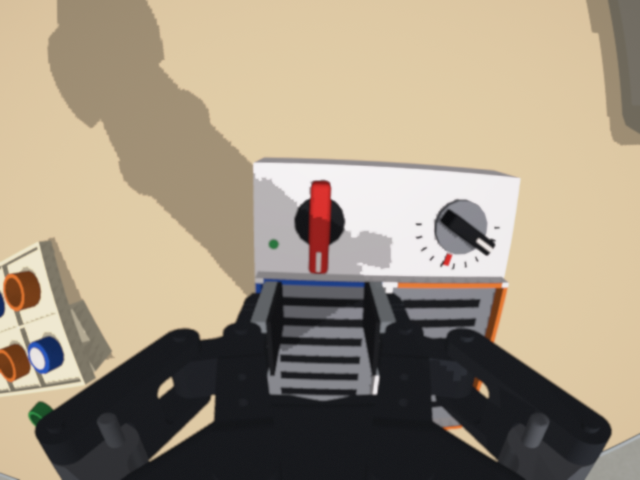

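The handle's white end at (319,270) now lies along the dryer's +x, with the green dot away at (273,244), so it is off. The dial centre is at (461,227), its bar runs from (446,213) to (489,247), and the red mark is at (447,260).

Run:
```python
from h import *
import pickle
c=pickle.load(open('w3.pkl','rb')); P=lambda u,v,z:pt(c,u,v,z,True)[:2]
im=cv2.imread('pics/w3.png')[:,:,::-1].copy()
for ce,st,l in blobs(masks(im)['red'],12):
    pts=np.argwhere(l)[:,::-1].astype(np.float32); r=cv2.minAreaRect(pts); print(ce.round(1),[np.round(x,1) for x in r])
sub=im[190:270,425:500].astype(int); g=sub.mean(2); sp=sub.max(2)-sub.min(2)
disc=((g>90)&(g<165)&(sp<14)); blk=(g<50)
for n,m in(('disc',(disc|blk).astype(np.uint8)),('blk',blk.astype(np.uint8))):
    ce,st,l=max(blobs(cv2.morphologyEx(m,cv2.MORPH_OPEN,np.ones((3,3),np.uint8))),key=lambda b:b[1][4]); 
    k=np.argwhere(l)[:,::-1].astype(np.float32)+[425,190]; print(n,st,cv2.minEnclosingCircle(k.astype(np.float32)),cv2.minAreaRect(k.astype(np.float32)))
dc=P(461,227,57)
A,B=P(446,213,80),P(489,247,80); m=P(447,260,51)
d=lambda v:np.degrees(np.arctan2(v[1],v[0]))
print('dc',dc,'bar mid',(A+B)/2,'bar ang',d(B-A),len(A),np.linalg.norm(B-A),'mark',d(m-dc),np.linalg.norm(m-dc))
a,b=P(320,182,80),P(319,272,80); print('power',(a+b)/2,d(b-a),np.linalg.norm(b-a))
```

```text
[319.3 221.9] [array([319.5, 226.5]), array([89., 21.]), np.float64(90.0)]
[446.8 259.6] [array([447. , 259.5]), array([3.1, 8.9]), np.float64(26.6)]
disc [   9    9   53   55 1958] ((459.5731201171875, 226.24412536621094), 27.4775390625) ((460.5768737792969, 226.88461303710938), (47.4268684387207, 54.637969970703125), 33.690067291259766)
blk [ 16  21  41  36 609] ((461.5, 228.5), 22.726736068725586) ((461.52001953125, 228.13999938964844), (44.600006103515625, 14.800000190734863), 36.869895935058594)
dc [473.50753331 287.76635757] bar mid [469.39221813 284.93809369] bar ang 48.27361004796294 2 44.6626925659206 mark -20.348429021463733 29.998558259105963
power [454.20639803 180.14544037] -8.235515617548712 63.05780780147258
```

Request:
drive_tool --targets '[{"x": 0,"y": 0.025,"z": 0.0,"yaw": -7,"hand": 0.034},{"x": 0,"y": 0.05,"z": 0.0,"yaw": -14,"hand": 0.034},{"x": 0,"y": 0.075,"z": 0.01,"yaw": -21,"hand": 0.034},{"x": -0.001,"y": 0.1,"z": 0.015,"yaw": -28,"hand": 0.034},{"x": -0.001,"y": 0.108,"z": 0.018,"yaw": -35,"hand": 0.034}]'

```text
t: 6.08
ee_pos: [470.9, 290.2, 153.6]
eef_rot: [-0.0, -0.242, 0.97, 0.001]
contact_force: [0.2, -0.1, -0.2]
grip_width: 0.398
grasp_force: 0.0
```

Request:
drive_tool --targets '[{"x": 0,"y": 0,"z": 0.0,"yaw": -7,"hand": 0.034},{"x": 0,"y": 0,"z": 0.0,"yaw": -14,"hand": 0.034},{"x": 0,"y": 0,"z": 0.0,"yaw": -20,"hand": 0.034},{"x": 0,"y": 0,"z": 0.0,"yaw": -22.5,"hand": 0.034},{"x": 0,"y": 0,"z": 0.0,"yaw": -22.5,"hand": 0.034}]'

```text
t: 6.5
ee_pos: [471.2, 285.9, 153.9]
eef_rot: [-0.001, -0.423, 0.906, 0.0]
contact_force: [0.4, -0.4, 0.2]
grip_width: 0.397
grasp_force: 0.0
```

```bash
python3 -c "
from h import *
plan(473.6,287.5,63,-40)"
```

```text
shift(m) [-0.0029 -0.0009  0.0909] dist 91 calls 0.44 yaw 0.1 | tcp [471.2 285.9 153.9] yang 140.1 tilt [-0.002 -0.001 -1.   ] t 6.5 w 0.397 F [ 0.4 -0.4  0.2] q7 1.55
```

Request:
drive_tool --targets '[{"x": -0.003,"y": -0.001,"z": 0.03,"yaw": 0,"hand": 0.034},{"x": -0.003,"y": -0.001,"z": 0.06,"yaw": 0,"hand": 0.034},{"x": -0.003,"y": -0.001,"z": 0.08,"yaw": 0,"hand": 0.034},{"x": -0.003,"y": -0.001,"z": 0.09,"yaw": 0,"hand": 0.034},{"x": -0.003,"y": -0.001,"z": 0.09,"yaw": 0,"hand": 0.034}]'

```text
t: 6.92
ee_pos: [472.9, 286.9, 62.7]
eef_rot: [-0.002, -0.422, 0.907, -0.0]
contact_force: [-0.4, -1.3, 0.3]
grip_width: 0.401
grasp_force: 0.0
```

Request:
drive_tool --targets '[{"x": 0,"y": 0,"z": 0,"yaw": 0,"hand": 0.0},{"x": 0,"y": 0,"z": 0,"yaw": 0,"hand": 0.0},{"x": 0,"y": 0,"z": 0,"yaw": 0,"hand": 0.0},{"x": 0,"y": 0,"z": 0,"yaw": 0,"hand": 0.0},{"x": 0,"y": 0,"z": 0,"yaw": 0,"hand": 0.0}]'

```text
t: 7.33
ee_pos: [475.1, 288.3, 66.4]
eef_rot: [0.001, -0.422, 0.906, 0.0]
contact_force: [1.0, -1.4, 3.9]
grip_width: 0.12
grasp_force: 61.3
```

Request:
drive_tool --targets '[{"x": 0,"y": 0,"z": 0,"yaw": 5,"hand": 0.0},{"x": 0,"y": 0,"z": 0,"yaw": 11,"hand": 0.0},{"x": 0,"y": 0,"z": 0,"yaw": 17,"hand": 0.0},{"x": 0,"y": 0,"z": 0,"yaw": 23,"hand": 0.0},{"x": 0,"y": 0,"z": 0,"yaw": 29,"hand": 0.0}]'

```text
t: 7.75
ee_pos: [475.4, 287.9, 66.4]
eef_rot: [0.001, -0.179, 0.984, 0.0]
contact_force: [0.7, -1.1, 4.6]
grip_width: 0.119
grasp_force: 61.4
```

Request:
drive_tool --targets '[{"x": 0,"y": 0,"z": 0,"yaw": 6,"hand": 0.0},{"x": 0,"y": 0,"z": 0,"yaw": 12,"hand": 0.0},{"x": 0,"y": 0,"z": 0,"yaw": 18,"hand": 0.0},{"x": 0,"y": 0,"z": 0,"yaw": 24,"hand": 0.0},{"x": 0,"y": 0,"z": 0,"yaw": 29,"hand": 0.0}]'

```text
t: 8.17
ee_pos: [475.5, 287.2, 66.4]
eef_rot: [0.001, 0.073, 0.997, 0.0]
contact_force: [1.3, -3.8, 4.5]
grip_width: 0.118
grasp_force: 61.5
```

Request:
drive_tool --targets '[{"x": 0,"y": 0,"z": 0,"yaw": 5,"hand": 0.0},{"x": 0,"y": 0,"z": 0,"yaw": 9,"hand": 0.0},{"x": 0,"y": 0,"z": 0,"yaw": 12,"hand": 0.0},{"x": 0,"y": 0,"z": 0,"yaw": 12,"hand": 0.0},{"x": 0,"y": 0,"z": 0,"yaw": 12,"hand": 0.0}]'

```text
t: 8.58
ee_pos: [475.5, 287.0, 66.4]
eef_rot: [0.001, 0.175, 0.985, -0.0]
contact_force: [1.3, -3.8, 6.0]
grip_width: 0.12
grasp_force: 61.6
```

```bash
python3 -c "
from h import *
plan(473.6,287.5,63,70); print(get_state()['moment'])"
```

```text
shift(m) [ 0.002  -0.0001  0.0034] dist 4 calls 0.02 yaw -0.1 | tcp [475.5 287.   66.4] yang 69.9 tilt [ 0.002 -0.    -1.   ] t 8.58 w 0.12 F [ 1.3 -3.8  6. ] q7 0.54
[-0.7903393  -0.31218436 -0.04394517]
```

Request:
drive_tool --targets '[{"x": 0,"y": 0,"z": 0,"yaw": 0,"hand": 0.034},{"x": 0,"y": 0,"z": 0,"yaw": 0,"hand": 0.034},{"x": 0,"y": 0,"z": 0,"yaw": 0,"hand": 0.034},{"x": 0,"y": 0,"z": 0,"yaw": 0,"hand": 0.034},{"x": 0,"y": 0,"z": -0.01,"yaw": 0,"hand": 0.034}]'

```text
t: 9.0
ee_pos: [473.2, 287.5, 74.1]
eef_rot: [-0.001, 0.174, 0.985, -0.001]
contact_force: [0.7, -0.3, 0.2]
grip_width: 0.398
grasp_force: 0.0
```

Request:
drive_tool --targets '[{"x": 0,"y": 0,"z": -0.03,"yaw": 0,"hand": 0.05},{"x": 0,"y": 0,"z": -0.06,"yaw": 0,"hand": 0.05},{"x": 0,"y": 0,"z": -0.09,"yaw": 0,"hand": 0.05},{"x": 0,"y": 0,"z": -0.11,"yaw": 0,"hand": 0.05},{"x": 0,"y": 0,"z": -0.11,"yaw": 0,"hand": 0.05}]'

```text
t: 9.42
ee_pos: [476.2, 289.4, 190.6]
eef_rot: [0.003, 0.174, 0.985, 0.003]
contact_force: [1.1, 0.5, 0.1]
grip_width: 0.592
grasp_force: 0.0
```

Run:
```python
from h import *
import pickle
plan(473.6,287.5,160,70)
c=cam('wrist'); pickle.dump(c,open('w4.pkl','wb')); im=save('wrist','w4.png')
P=lambda u,v,z:pt(c,u,v,z,True)[:2]
for ce,st,l in blobs(masks(im)['red'],12): print(ce.round(1),st,P(*ce,51))
q=proj  # crop around dial
cv2.imwrite('pics/w4c.png',cv2.resize(im[150:330,220:420],None,fx=4,fy=4,interpolation=cv2.INTER_CUBIC)[:,:,::-1][:600,:800])
```

```text
shift(m) [ 0.002  -0.0028  0.0306] dist 31 calls 0.15 yaw -0.0 | tcp [476.2 289.4 190.6] yang 70.0 tilt [ 0.007  0.005 -1.   ] t 9.42 w 0.592 F [1.1 0.5 0.1] q7 0.57
[180.4 245.9] [ 161  210   39   78 1503] [455.92452512 171.37909765]
```

View pics/w4c.png

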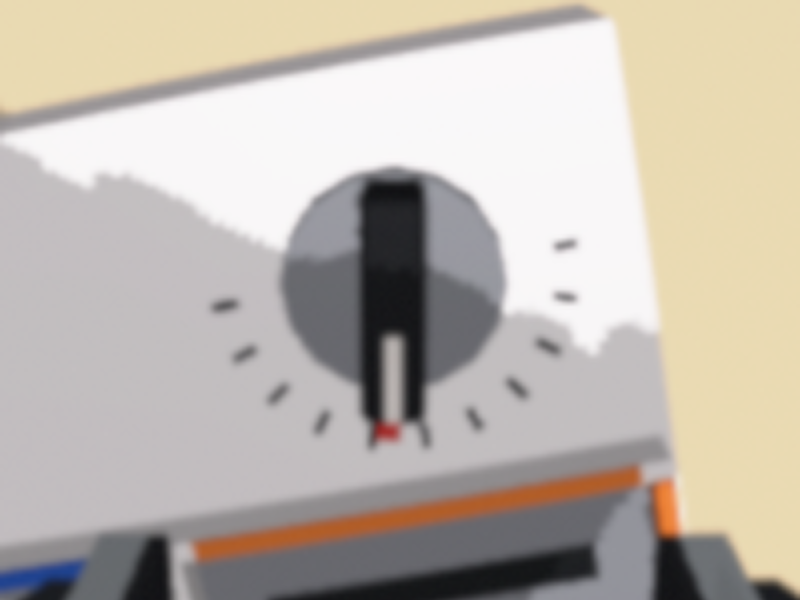

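The dial bar points down at crop (393,420), with the red mark directly at its end at (387,432). That is about 2° off, within tolerance. Next I fly to the caddy with the tool axes aligned to the world.

Request:
drive_tool --targets '[{"x": 0,"y": 0,"z": -0.02,"yaw": -7,"hand": 0.06},{"x": 0,"y": 0,"z": -0.04,"yaw": -14,"hand": 0.06},{"x": 0,"y": 0,"z": -0.06,"yaw": -20,"hand": 0.06},{"x": 0,"y": 0,"z": -0.06,"yaw": -20,"hand": 0.06},{"x": 0,"y": 0,"z": -0.06,"yaw": -20,"hand": 0.06}]'

```text
t: 9.88
ee_pos: [474.4, 287.9, 245.5]
eef_rot: [0.0, 0.001, 1.0, 0.0]
contact_force: [0.8, 1.1, 0.2]
grip_width: 0.702
grasp_force: 0.0
```

Request:
drive_tool --targets '[{"x": 0,"y": -0.034,"z": 0,"yaw": 0,"hand": 0.06},{"x": 0,"y": -0.068,"z": 0,"yaw": 0,"hand": 0.06},{"x": 0,"y": -0.102,"z": 0,"yaw": 0,"hand": 0.06},{"x": 0,"y": -0.136,"z": 0,"yaw": 0,"hand": 0.06},{"x": -0.01,"y": -0.17,"z": 0,"yaw": 0,"hand": 0.06}]'

```text
t: 10.3
ee_pos: [481.8, 116.4, 243.8]
eef_rot: [-0.002, 0.001, 1.0, -0.0]
contact_force: [0.3, 0.5, -0.8]
grip_width: 0.705
grasp_force: 0.0
```

Request:
drive_tool --targets '[{"x": 0,"y": -0.034,"z": 0,"yaw": 0,"hand": 0.06},{"x": 0,"y": -0.068,"z": 0,"yaw": 0,"hand": 0.06},{"x": 0,"y": -0.102,"z": 0,"yaw": 0,"hand": 0.06},{"x": 0,"y": -0.136,"z": 0,"yaw": 0,"hand": 0.06},{"x": -0.01,"y": -0.17,"z": 0,"yaw": 0,"hand": 0.06}]'

```text
t: 10.72
ee_pos: [491.8, -53.7, 243.9]
eef_rot: [-0.002, 0.001, 1.0, 0.0]
contact_force: [1.0, -0.2, -1.0]
grip_width: 0.702
grasp_force: 0.0
```

Request:
drive_tool --targets '[{"x": 0,"y": -0.034,"z": 0,"yaw": 0,"hand": 0.06},{"x": 0,"y": -0.068,"z": 0,"yaw": 0,"hand": 0.06},{"x": 0,"y": -0.102,"z": 0,"yaw": 0,"hand": 0.06},{"x": 0,"y": -0.136,"z": 0,"yaw": 0,"hand": 0.06},{"x": 0,"y": -0.17,"z": 0,"yaw": 0,"hand": 0.06}]'

```text
t: 11.13
ee_pos: [493.1, -223.4, 243.7]
eef_rot: [-0.001, 0.001, 1.0, 0.0]
contact_force: [0.7, 0.9, -0.4]
grip_width: 0.708
grasp_force: 0.0
```

Request:
drive_tool --targets '[{"x": 0,"y": 0,"z": 0,"yaw": 0,"hand": 0.06},{"x": 0,"y": 0,"z": 0,"yaw": 0,"hand": 0.06},{"x": 0,"y": 0,"z": 0,"yaw": 0,"hand": 0.06},{"x": 0,"y": 0,"z": 0,"yaw": 0,"hand": 0.06},{"x": 0,"y": 0,"z": 0,"yaw": 0,"hand": 0.06}]'

```text
t: 11.55
ee_pos: [494.3, -220.6, 244.9]
eef_rot: [-0.0, -0.001, 1.0, 0.0]
contact_force: [-1.5, -0.2, -0.4]
grip_width: 0.703
grasp_force: 0.0
```

Run:
```python
from h import *
import pickle
plan(519.5,-304.5,150,90)
c=cam('wrist'); pickle.dump(c,open('w5.pkl','wb')); im=save('wrist','w5.png')
mk=masks(im)
for k in('orange','blue'):
  for ce,st,l in blobs(mk[k],60):
    (u,v),r=cv2.minEnclosingCircle(np.argwhere(l)[:,::-1].astype(np.float32)); print(k,ce.round(),st,round(u),round(v),round(r,1),'lo',pt(c,u,v,39,True)[:2].round(1),'hi',pt(c,u,v,58,True)[:2].round(1))
```

```text
shift(m) [-0.0251 -0.084   0.0949] dist 129 calls 0.62 yaw 0.1 | tcp [ 494.3 -220.6  244.9] yang 90.1 tilt [-0.001  0.001 -1.   ] t 11.55 w 0.703 F [-1.5 -0.2 -0.4] q7 1.93
orange [392. 199.] [369 180  41  40 350] 389 200 20.6 lo [ 489.8 -155.5] hi [ 486.2 -159. ]
orange [235. 229.] [216 210  42  39 571] 236 230 21.0 lo [ 519.5 -304.8] hi [ 514.3 -300.2]
orange [332. 293.] [313 270  40  41 400] 333 290 20.5 lo [ 583.9 -208.5] hi [ 575.2 -209.1]
blue [309. 215.] [290 197  37  37 435] 308 215 18.7 lo [ 505.1 -233.3] hi [ 500.7 -232.6]
blue [601. 274.] [576 216  47 119 955] 599 275 62.3 lo [577.5 131.6] hi [569.2 112.5]
blue [406. 270.] [390 257  38  35 415] 408 276 19.2 lo [ 569.  -130.8] hi [ 561.1 -135.6]
blue [261. 299.] [249 285  22  37 354] 254 303 18.2 lo [ 600.  -291.8] hi [ 590.5 -287.9]
```

View pics/w5.png

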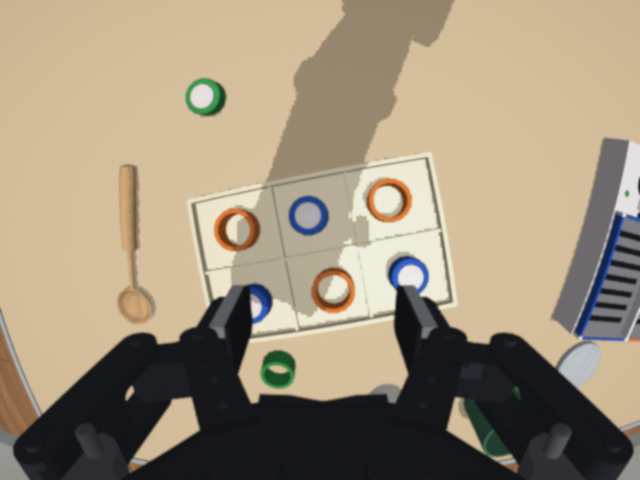

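The wrist view shows all six parts in the caddy: rings at (389,200), (236,230) and (333,290), caps at (308,215), (408,276) and (254,303). Their positions match the top view to about 1 mm. Picking the first ring at (490,-156).

Request:
drive_tool --targets '[{"x": 0.001,"y": 0.02,"z": 0.03,"yaw": 0,"hand": 0.06},{"x": 0.002,"y": 0.04,"z": 0.06,"yaw": 0,"hand": 0.06},{"x": 0.004,"y": 0.06,"z": 0.09,"yaw": 0,"hand": 0.06},{"x": 0.004,"y": 0.065,"z": 0.12,"yaw": 0,"hand": 0.06},{"x": 0.004,"y": 0.065,"z": 0.14,"yaw": 0,"hand": 0.06}]'

```text
t: 12.02
ee_pos: [489.5, -153.6, 103.3]
eef_rot: [-0.001, -0.002, 1.0, 0.001]
contact_force: [0.6, -1.2, 0.0]
grip_width: 0.702
grasp_force: 0.0
```

Request:
drive_tool --targets '[{"x": 0,"y": 0,"z": 0.025,"yaw": 0,"hand": 0.06},{"x": 0,"y": 0,"z": 0.05,"yaw": 0,"hand": 0.06},{"x": 0,"y": 0,"z": 0.065,"yaw": 0,"hand": 0.06},{"x": 0,"y": 0,"z": 0.072,"yaw": 0,"hand": 0.06},{"x": 0,"y": 0,"z": 0.073,"yaw": 0,"hand": 0.06}]'

```text
t: 12.43
ee_pos: [489.7, -156.3, 31.2]
eef_rot: [-0.001, -0.0, 1.0, 0.0]
contact_force: [0.2, 0.1, -0.5]
grip_width: 0.702
grasp_force: 0.0
```

Request:
drive_tool --targets '[{"x": 0,"y": 0,"z": 0,"yaw": 0,"hand": 0.0},{"x": 0,"y": 0,"z": 0,"yaw": 0,"hand": 0.0},{"x": 0,"y": 0,"z": 0,"yaw": 0,"hand": 0.0},{"x": 0,"y": 0,"z": 0,"yaw": 0,"hand": 0.0},{"x": 0,"y": 0,"z": 0,"yaw": 0,"hand": 0.0}]'

```text
t: 12.85
ee_pos: [491.0, -157.3, 33.6]
eef_rot: [0.001, 0.0, 1.0, -0.0]
contact_force: [-1.2, 1.8, 7.9]
grip_width: 0.467
grasp_force: 61.0
```

Request:
drive_tool --targets '[{"x": 0,"y": 0,"z": -0.02,"yaw": 0,"hand": 0.0},{"x": 0,"y": 0,"z": -0.05,"yaw": 0,"hand": 0.0},{"x": 0,"y": 0,"z": -0.08,"yaw": 0,"hand": 0.0},{"x": 0,"y": 0,"z": -0.11,"yaw": 0,"hand": 0.0},{"x": 0,"y": 0,"z": -0.13,"yaw": 0,"hand": 0.0}]'

```text
t: 13.27
ee_pos: [491.1, -157.5, 165.7]
eef_rot: [0.002, 0.0, 1.0, -0.001]
contact_force: [0.4, 0.6, 1.1]
grip_width: 0.469
grasp_force: 60.5
```

Run:
```python
from h import *
plan(642,256,160,90)
save('wrist','w6.png')
```

```text
shift(m) [-0.1507  0.4135  0.0058] dist 440 calls 2.12 yaw -0.0 | tcp [ 491.1 -157.5  165.7] yang 90.0 tilt [ 0.004 -0.001 -1.   ] t 13.27 w 0.469 F [0.4 0.6 1.1] q7 1.81
```

View pics/w6.png

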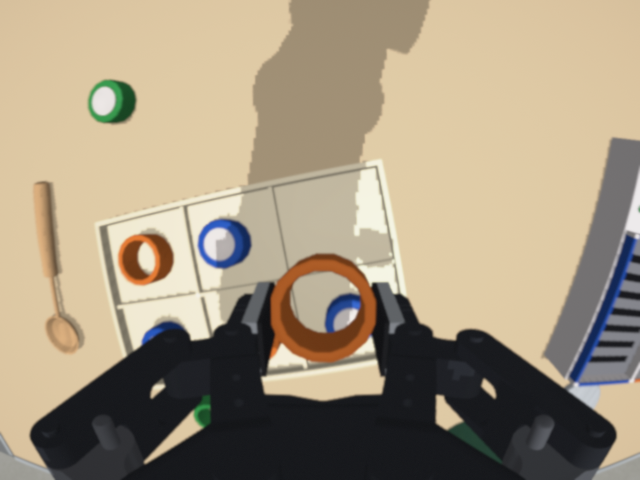

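The ring is firmly held between the fingers at (323,308). The other five parts are undisturbed. Carrying it to the far ring slot.

Request:
drive_tool --targets '[{"x": -0.01,"y": 0.028,"z": 0,"yaw": 0,"hand": 0.0},{"x": -0.02,"y": 0.056,"z": 0,"yaw": 0,"hand": 0.0},{"x": -0.03,"y": 0.084,"z": 0,"yaw": 0,"hand": 0.0},{"x": -0.04,"y": 0.112,"z": 0,"yaw": 0,"hand": 0.0},{"x": -0.05,"y": 0.138,"z": 0,"yaw": 0,"hand": 0.0}]'

```text
t: 13.73
ee_pos: [540.7, -17.5, 162.8]
eef_rot: [0.001, 0.0, 1.0, 0.0]
contact_force: [0.5, -0.1, -0.4]
grip_width: 0.467
grasp_force: 60.5
```

Request:
drive_tool --targets '[{"x": -0.01,"y": 0.028,"z": 0,"yaw": 0,"hand": 0.0},{"x": -0.02,"y": 0.056,"z": 0,"yaw": 0,"hand": 0.0},{"x": -0.03,"y": 0.084,"z": 0,"yaw": 0,"hand": 0.0},{"x": -0.04,"y": 0.112,"z": 0,"yaw": 0,"hand": 0.0},{"x": -0.05,"y": 0.138,"z": 0,"yaw": 0,"hand": 0.0}]'

```text
t: 14.15
ee_pos: [590.7, 120.7, 162.7]
eef_rot: [0.0, -0.0, 1.0, 0.0]
contact_force: [0.7, 0.4, 0.8]
grip_width: 0.466
grasp_force: 60.5
```

Request:
drive_tool --targets '[{"x": -0.01,"y": 0.028,"z": 0,"yaw": 0,"hand": 0.0},{"x": -0.02,"y": 0.056,"z": 0,"yaw": 0,"hand": 0.0},{"x": -0.03,"y": 0.084,"z": 0,"yaw": 0,"hand": 0.0},{"x": -0.04,"y": 0.112,"z": 0,"yaw": 0,"hand": 0.0},{"x": -0.05,"y": 0.138,"z": 0,"yaw": 0,"hand": 0.0}]'

```text
t: 14.57
ee_pos: [640.6, 258.7, 162.6]
eef_rot: [0.0, -0.0, 1.0, 0.0]
contact_force: [-0.6, -0.5, 0.6]
grip_width: 0.466
grasp_force: 60.5
```

Request:
drive_tool --targets '[{"x": 0,"y": 0,"z": 0.02,"yaw": 0,"hand": 0.0},{"x": 0,"y": 0,"z": 0.04,"yaw": 0,"hand": 0.0},{"x": 0,"y": 0,"z": 0.06,"yaw": 0,"hand": 0.0},{"x": 0,"y": 0,"z": 0.08,"yaw": 0,"hand": 0.0},{"x": 0,"y": 0,"z": 0.09,"yaw": 0,"hand": 0.0}]'

```text
t: 14.98
ee_pos: [639.2, 256.4, 69.9]
eef_rot: [-0.001, 0.0, 1.0, -0.001]
contact_force: [-0.6, -0.4, -0.6]
grip_width: 0.471
grasp_force: 60.5
```

Run:
```python
from h import *
plan(642,256,53,90)
```

```text
shift(m) [-0.0029 -0.0003  0.0169] dist 17 calls 0.08 yaw -0.0 | tcp [639.2 256.4  69.9] yang 90.0 tilt [-0.003 -0.001 -1.   ] t 14.98 w 0.471 F [-0.6 -0.4 -0.6] q7 1.11
```

Request:
drive_tool --targets '[{"x": -0.001,"y": 0,"z": 0.006,"yaw": 0,"hand": 0.0},{"x": -0.001,"y": 0,"z": 0.012,"yaw": 0,"hand": 0.0},{"x": -0.001,"y": 0,"z": 0.017,"yaw": 0,"hand": 0.0},{"x": -0.001,"y": 0,"z": 0.017,"yaw": 0,"hand": 0.0},{"x": -0.001,"y": 0,"z": 0.017,"yaw": 0,"hand": 0.0}]'

```text
t: 15.4
ee_pos: [645.2, 257.6, 59.5]
eef_rot: [0.004, 0.0, 1.0, 0.002]
contact_force: [2.2, -0.3, 11.1]
grip_width: 0.465
grasp_force: 60.3
```

Request:
drive_tool --targets '[{"x": 0,"y": 0,"z": 0,"yaw": 0,"hand": 0.045},{"x": 0,"y": 0,"z": 0,"yaw": 0,"hand": 0.05},{"x": 0,"y": 0,"z": 0,"yaw": 0,"hand": 0.055},{"x": 0,"y": 0,"z": 0,"yaw": 0,"hand": 0.055},{"x": 0,"y": 0,"z": -0.01,"yaw": 0,"hand": 0.055}]'

```text
t: 15.82
ee_pos: [639.9, 256.3, 63.4]
eef_rot: [-0.002, 0.0, 1.0, -0.001]
contact_force: [-0.0, 0.2, -0.1]
grip_width: 0.647
grasp_force: 0.0
```

Request:
drive_tool --targets '[{"x": 0,"y": 0,"z": -0.02,"yaw": 0,"hand": 0.06},{"x": 0,"y": 0,"z": -0.05,"yaw": 0,"hand": 0.06},{"x": 0,"y": 0,"z": -0.08,"yaw": 0,"hand": 0.06},{"x": 0,"y": 0,"z": -0.11,"yaw": 0,"hand": 0.06},{"x": 0,"y": 0,"z": -0.11,"yaw": 0,"hand": 0.06}]'

```text
t: 16.23
ee_pos: [644.2, 258.1, 183.0]
eef_rot: [0.005, 0.0, 1.0, 0.002]
contact_force: [0.7, 0.3, 0.6]
grip_width: 0.703
grasp_force: 0.0
```

```bash
cat >> h.py <<'E'
def look():
    # parts seen in wrist cam and top cam
    cw=cam('wrist'); im=snapshot('wrist'); ct=cam('top'); it=snapshot('top')
    for nm,c,i,f in(('wrist',cw,im,True),('top',ct,it,False)):
        mk=masks(i)
        for k in('orange','blue'):
            m=cv2.morphologyEx(mk[k],cv2.MORPH_CLOSE,np.ones((3,3),np.uint8)) if not f else mk[k]
            for ce,st,l in blobs(m,100 if f else 15):
                (u,v),r=cv2.minEnclosingCircle(np.argwhere(l)[:,::-1].astype(np.float32))
                if (r<45 if f else 4<r<14): print(nm,k,'px',round(u),round(v),'r',round(r,1),'A',st[4],*['z%d'%z+str(pt(c,u,v,z,f)[:2].round()) for z in(38,58)])
    return im,it
E
python3 - <<'E'
from h import *
im,it=look(); plan(575,-209,165,90)
cv2.imwrite('pics/w7.png',im[:,:,::-1])
E
```

```text
wrist orange px 321 228 r 29.9 A 1252 z38[653. 259.] z58[648. 259.]
top orange px 194 206 r 8.1 A 37 z38[648. 270.] z58[645. 264.]
top orange px 390 230 r 7.1 A 29 z38[ 581. -208.] z58[ 580. -205.]
top orange px 394 234 r 7.4 A 33 z38[ 572. -215.] z58[ 571. -213.]
top orange px 432 256 r 8.1 A 62 z38[ 518. -305.] z58[ 518. -301.]
top blue px 426 225 r 7.1 A 50 z38[ 593. -293.] z58[ 591. -289.]
top blue px 362 239 r 7.0 A 46 z38[ 562. -137.] z58[ 561. -136.]
top blue px 401 262 r 6.9 A 51 z38[ 506. -232.] z58[ 506. -229.]
shift(m) [ 0.067  -0.4662  0.0116] dist 471 calls 2.26 yaw -0.0 | tcp [642.1 257.1 177.5] yang 90.0 tilt [ 0.003  0.001 -1.   ] t 16.33 w 0.702 F [-0.3  0.9 -1.6] q7 1.12
```

View pics/w7.png

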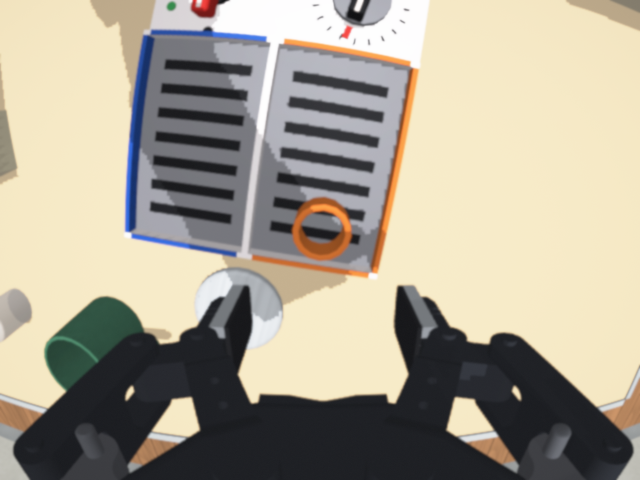

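The first ring lies flat in the far end of the orange section at (321,228). Going for the second ring at (575,-209).

Request:
drive_tool --targets '[{"x": 0.005,"y": -0.031,"z": 0,"yaw": 0,"hand": 0.06},{"x": 0.01,"y": -0.062,"z": 0,"yaw": 0,"hand": 0.06},{"x": 0.014,"y": -0.093,"z": 0,"yaw": 0,"hand": 0.06},{"x": 0.018,"y": -0.124,"z": 0,"yaw": 0,"hand": 0.06},{"x": 0.022,"y": -0.155,"z": 0,"yaw": 0,"hand": 0.06}]'

```text
t: 16.75
ee_pos: [618.0, 100.3, 174.0]
eef_rot: [-0.001, -0.0, 1.0, -0.0]
contact_force: [1.1, -0.1, -0.4]
grip_width: 0.703
grasp_force: 0.0
```

Request:
drive_tool --targets '[{"x": 0.005,"y": -0.031,"z": 0,"yaw": 0,"hand": 0.06},{"x": 0.01,"y": -0.062,"z": 0,"yaw": 0,"hand": 0.06},{"x": 0.014,"y": -0.093,"z": 0,"yaw": 0,"hand": 0.06},{"x": 0.018,"y": -0.124,"z": 0,"yaw": 0,"hand": 0.06},{"x": 0.022,"y": -0.155,"z": 0,"yaw": 0,"hand": 0.06}]'

```text
t: 17.17
ee_pos: [595.9, -54.5, 174.1]
eef_rot: [-0.001, 0.0, 1.0, 0.0]
contact_force: [0.5, 0.6, 0.6]
grip_width: 0.703
grasp_force: 0.0
```

Request:
drive_tool --targets '[{"x": 0.005,"y": -0.031,"z": 0,"yaw": 0,"hand": 0.06},{"x": 0.01,"y": -0.062,"z": 0,"yaw": 0,"hand": 0.06},{"x": 0.014,"y": -0.093,"z": 0,"yaw": 0,"hand": 0.06},{"x": 0.018,"y": -0.124,"z": 0,"yaw": 0,"hand": 0.06},{"x": 0.022,"y": -0.155,"z": 0,"yaw": 0,"hand": 0.06}]'

```text
t: 17.58
ee_pos: [574.0, -209.3, 174.0]
eef_rot: [-0.001, 0.0, 1.0, 0.0]
contact_force: [1.2, 0.3, -0.3]
grip_width: 0.703
grasp_force: 0.0
```

Request:
drive_tool --targets '[{"x": 0,"y": 0,"z": 0.02,"yaw": 0,"hand": 0.06},{"x": 0,"y": 0,"z": 0.04,"yaw": 0,"hand": 0.06},{"x": 0,"y": 0,"z": 0.06,"yaw": 0,"hand": 0.06},{"x": 0,"y": 0,"z": 0.07,"yaw": 0,"hand": 0.06},{"x": 0,"y": 0,"z": 0.07,"yaw": 0,"hand": 0.06}]'

```text
t: 18.0
ee_pos: [573.1, -207.3, 102.1]
eef_rot: [-0.003, -0.0, 1.0, 0.001]
contact_force: [-0.5, -0.8, 0.4]
grip_width: 0.7
grasp_force: 0.0
```

Run:
```python
from h import *
plan(575,-209,50,90)
im,it=look()
```

```text
shift(m) [-0.0022 -0.0018  0.052 ] dist 52 calls 0.25 yaw 0.0 | tcp [ 573.1 -207.3  102.1] yang 90.0 tilt [-0.006  0.002 -1.   ] t 18.0 w 0.7 F [-0.5 -0.8  0.4] q7 1.84
wrist orange px 157 166 r 37.6 A 3056 z38[ 520. -306.] z58[ 518. -296.]
wrist orange px 316 269 r 38.8 A 1974 z38[ 584. -210.] z58[ 576. -210.]
wrist blue px 274 136 r 36.0 A 2025 z38[ 505. -233.] z58[ 505. -231.]
wrist blue px 451 242 r 36.2 A 2036 z38[ 567. -128.] z58[ 561. -135.]
wrist blue px 179 291 r 34.9 A 2081 z38[ 600. -300.] z58[ 591. -291.]
top orange px 194 204 r 8.8 A 90 z38[651. 269.] z58[648. 264.]
top blue px 362 238 r 7.0 A 46 z38[ 564. -137.] z58[ 563. -136.]
top blue px 252 260 r 6.6 A 15 z38[515. 128.] z58[514. 126.]
```

Request:
drive_tool --targets '[{"x": -0.001,"y": -0.001,"z": 0.02,"yaw": 0,"hand": 0.06},{"x": -0.001,"y": -0.001,"z": 0.04,"yaw": 0,"hand": 0.06},{"x": -0.001,"y": -0.001,"z": 0.052,"yaw": 0,"hand": 0.06},{"x": -0.001,"y": -0.001,"z": 0.053,"yaw": 0,"hand": 0.06},{"x": -0.001,"y": -0.001,"z": 0.053,"yaw": 0,"hand": 0.06}]'

```text
t: 18.52
ee_pos: [576.6, -209.1, 52.9]
eef_rot: [0.0, -0.0, 1.0, -0.0]
contact_force: [0.8, 0.1, -0.6]
grip_width: 0.703
grasp_force: 0.0
```

Request:
drive_tool --targets '[{"x": 0,"y": 0,"z": 0,"yaw": 0,"hand": 0.0},{"x": 0,"y": 0,"z": 0,"yaw": 0,"hand": 0.0},{"x": 0,"y": 0,"z": 0,"yaw": 0,"hand": 0.0},{"x": 0,"y": 0,"z": 0,"yaw": 0,"hand": 0.0},{"x": 0,"y": 0,"z": 0,"yaw": 0,"hand": 0.0}]'

```text
t: 18.93
ee_pos: [577.2, -209.4, 54.4]
eef_rot: [0.001, 0.0, 1.0, -0.0]
contact_force: [-1.2, 1.4, 5.8]
grip_width: 0.461
grasp_force: 60.1
```

Request:
drive_tool --targets '[{"x": 0,"y": 0,"z": -0.02,"yaw": 0,"hand": 0.0},{"x": 0,"y": 0,"z": -0.05,"yaw": 0,"hand": 0.0},{"x": 0,"y": 0,"z": -0.08,"yaw": 0,"hand": 0.0},{"x": 0,"y": 0,"z": -0.11,"yaw": 0,"hand": 0.0},{"x": 0,"y": 0,"z": -0.115,"yaw": 0,"hand": 0.0}]'

```text
t: 19.35
ee_pos: [579.1, -210.1, 174.2]
eef_rot: [0.005, 0.0, 1.0, -0.002]
contact_force: [1.3, -0.6, 0.3]
grip_width: 0.469
grasp_force: 60.6
```

Request:
drive_tool --targets '[{"x": -0.002,"y": 0.032,"z": 0,"yaw": 0,"hand": 0.0},{"x": -0.004,"y": 0.064,"z": 0,"yaw": 0,"hand": 0.0},{"x": -0.005,"y": 0.096,"z": 0,"yaw": 0,"hand": 0.0},{"x": -0.007,"y": 0.128,"z": 0,"yaw": 0,"hand": 0.0},{"x": -0.009,"y": 0.158,"z": 0,"yaw": 0,"hand": 0.0}]'

```text
t: 19.77
ee_pos: [585.4, -49.3, 168.4]
eef_rot: [0.001, -0.0, 1.0, 0.0]
contact_force: [1.2, 0.0, 0.2]
grip_width: 0.463
grasp_force: 60.6
```

Request:
drive_tool --targets '[{"x": -0.002,"y": 0.032,"z": 0,"yaw": 0,"hand": 0.0},{"x": -0.004,"y": 0.064,"z": 0,"yaw": 0,"hand": 0.0},{"x": -0.005,"y": 0.096,"z": 0,"yaw": 0,"hand": 0.0},{"x": -0.007,"y": 0.128,"z": 0,"yaw": 0,"hand": 0.0},{"x": -0.009,"y": 0.158,"z": 0,"yaw": 0,"hand": 0.0}]'

```text
t: 20.18
ee_pos: [594.4, 109.0, 168.4]
eef_rot: [0.001, -0.0, 1.0, 0.0]
contact_force: [0.1, -0.1, -0.0]
grip_width: 0.462
grasp_force: 60.6
```

Request:
drive_tool --targets '[{"x": -0.002,"y": 0.032,"z": 0,"yaw": 0,"hand": 0.0},{"x": -0.004,"y": 0.064,"z": 0,"yaw": 0,"hand": 0.0},{"x": -0.005,"y": 0.096,"z": 0,"yaw": 0,"hand": 0.0},{"x": -0.007,"y": 0.128,"z": 0,"yaw": 0,"hand": 0.0},{"x": -0.009,"y": 0.158,"z": 0,"yaw": 0,"hand": 0.0}]'

```text
t: 20.6
ee_pos: [603.3, 267.1, 168.4]
eef_rot: [0.001, -0.0, 1.0, 0.0]
contact_force: [0.6, -0.7, -0.7]
grip_width: 0.465
grasp_force: 60.6
```

Request:
drive_tool --targets '[{"x": 0,"y": 0,"z": 0.02,"yaw": 0,"hand": 0.0},{"x": 0,"y": 0,"z": 0.04,"yaw": 0,"hand": 0.0},{"x": 0,"y": 0,"z": 0.06,"yaw": 0,"hand": 0.0},{"x": 0,"y": 0,"z": 0.08,"yaw": 0,"hand": 0.0},{"x": 0,"y": 0,"z": 0.085,"yaw": 0,"hand": 0.0}]'

```text
t: 21.02
ee_pos: [601.9, 264.3, 79.9]
eef_rot: [-0.002, -0.0, 1.0, -0.001]
contact_force: [-0.8, 0.4, -0.8]
grip_width: 0.464
grasp_force: 60.6
```

Run:
```python
from h import *
plan(600,264,59,90)
im,it=look()
```

```text
shift(m) [ 0.0018 -0.0003  0.0209] dist 21 calls 0.10 yaw 0.0 | tcp [601.9 264.3  79.9] yang 90.0 tilt [-0.003 -0.002 -1.   ] t 21.02 w 0.464 F [-0.8  0.4 -0.8] q7 1.07
wrist orange px 426 116 r 23.2 A 186 z38[523. 317.] z58[524. 311.]
wrist blue px 91 356 r 25.3 A 180 z38[674. 101.] z58[659. 119.]
top orange px 195 203 r 7.5 A 23 z38[653. 267.] z58[651. 262.]
top orange px 191 230 r 5.2 A 16 z38[587. 277.] z58[585. 271.]
top orange px 432 256 r 8.1 A 61 z38[ 518. -305.] z58[ 518. -301.]
top blue px 426 225 r 7.2 A 52 z38[ 593. -293.] z58[ 591. -289.]
top blue px 362 238 r 6.8 A 44 z38[ 564. -137.] z58[ 563. -136.]
top blue px 401 262 r 6.9 A 51 z38[ 506. -232.] z58[ 506. -229.]
```

Request:
drive_tool --targets '[{"x": 0.003,"y": 0,"z": 0.01,"yaw": 0,"hand": 0.0},{"x": 0.003,"y": 0,"z": 0.018,"yaw": 0,"hand": 0.0},{"x": 0.003,"y": 0,"z": 0.021,"yaw": 0,"hand": 0.0},{"x": 0.003,"y": 0,"z": 0.021,"yaw": 0,"hand": 0.0},{"x": 0.003,"y": 0,"z": 0.021,"yaw": 0,"hand": 0.0}]'

```text
t: 21.53
ee_pos: [602.8, 265.1, 63.7]
eef_rot: [0.003, 0.0, 1.0, 0.001]
contact_force: [2.5, -1.0, 9.9]
grip_width: 0.466
grasp_force: 59.1
```

Request:
drive_tool --targets '[{"x": 0,"y": 0,"z": 0,"yaw": 0,"hand": 0.045},{"x": 0,"y": 0,"z": 0,"yaw": 0,"hand": 0.05},{"x": 0,"y": 0,"z": 0,"yaw": 0,"hand": 0.055},{"x": 0,"y": 0,"z": 0,"yaw": 0,"hand": 0.055},{"x": 0,"y": 0,"z": -0.01,"yaw": 0,"hand": 0.055}]'

```text
t: 21.95
ee_pos: [598.9, 264.3, 69.5]
eef_rot: [-0.002, -0.0, 1.0, -0.001]
contact_force: [0.0, -0.4, -0.5]
grip_width: 0.641
grasp_force: 0.0
```

Request:
drive_tool --targets '[{"x": 0,"y": 0,"z": -0.02,"yaw": 0,"hand": 0.06},{"x": 0,"y": 0,"z": -0.05,"yaw": 0,"hand": 0.06},{"x": 0,"y": 0,"z": -0.08,"yaw": 0,"hand": 0.06},{"x": 0,"y": 0,"z": -0.1,"yaw": 0,"hand": 0.06},{"x": 0,"y": 0,"z": -0.1,"yaw": 0,"hand": 0.06}]'

```text
t: 22.37
ee_pos: [602.6, 266.0, 177.2]
eef_rot: [0.004, 0.0, 1.0, 0.002]
contact_force: [1.1, 0.5, -0.6]
grip_width: 0.7
grasp_force: 0.0
```

Run:
```python
from h import *
im,it=look(); plan(519.5,-304.8,165,90)
```

```text
wrist orange px 316 320 r 38.9 A 104 z38[693. 261.] z58[681. 262.]
wrist blue px 170 294 r 41.1 A 218 z38[670. 131.] z58[661. 141.]
top orange px 178 198 r 5.6 A 17 z38[668. 309.] z58[665. 303.]
top orange px 195 200 r 6.1 A 15 z38[661. 267.] z58[659. 262.]
top orange px 189 226 r 6.3 A 26 z38[598. 282.] z58[596. 276.]
top orange px 170 240 r 12.7 A 37 z38[563. 326.] z58[562. 320.]
top orange px 432 256 r 8.1 A 61 z38[ 518. -305.] z58[ 518. -301.]
top blue px 426 225 r 7.2 A 52 z38[ 593. -293.] z58[ 591. -289.]
top blue px 362 239 r 7.0 A 46 z38[ 562. -137.] z58[ 561. -136.]
top blue px 401 261 r 6.7 A 49 z38[ 507. -232.] z58[ 507. -229.]
shift(m) [ 0.0811 -0.5699  0.007 ] dist 576 calls 2.77 yaw -0.0 | tcp [600.7 265.1 172.7] yang 90.0 tilt [ 0.002  0.001 -1.   ] t 22.47 w 0.697 F [ 0.6  0.6 -0.5] q7 1.08
```

Request:
drive_tool --targets '[{"x": 0.005,"y": -0.038,"z": 0,"yaw": 0,"hand": 0.06},{"x": 0.01,"y": -0.076,"z": 0,"yaw": 0,"hand": 0.06},{"x": 0.016,"y": -0.114,"z": 0,"yaw": 0,"hand": 0.06},{"x": 0.022,"y": -0.152,"z": 0,"yaw": 0,"hand": 0.06},{"x": 0.027,"y": -0.19,"z": 0,"yaw": 0,"hand": 0.06}]'

```text
t: 22.88
ee_pos: [571.7, 73.1, 170.0]
eef_rot: [-0.001, -0.0, 1.0, -0.0]
contact_force: [0.4, -0.5, -0.6]
grip_width: 0.704
grasp_force: 0.0
```

Request:
drive_tool --targets '[{"x": 0.005,"y": -0.038,"z": 0,"yaw": 0,"hand": 0.06},{"x": 0.01,"y": -0.076,"z": 0,"yaw": 0,"hand": 0.06},{"x": 0.016,"y": -0.114,"z": 0,"yaw": 0,"hand": 0.06},{"x": 0.022,"y": -0.152,"z": 0,"yaw": 0,"hand": 0.06},{"x": 0.027,"y": -0.19,"z": 0,"yaw": 0,"hand": 0.06}]'

```text
t: 23.3
ee_pos: [544.7, -116.7, 170.2]
eef_rot: [-0.001, 0.0, 1.0, 0.0]
contact_force: [0.7, 0.3, -0.6]
grip_width: 0.7
grasp_force: 0.0
```

Request:
drive_tool --targets '[{"x": 0.005,"y": -0.038,"z": 0,"yaw": 0,"hand": 0.06},{"x": 0.01,"y": -0.076,"z": 0,"yaw": 0,"hand": 0.06},{"x": 0.016,"y": -0.114,"z": 0,"yaw": 0,"hand": 0.06},{"x": 0.022,"y": -0.152,"z": 0,"yaw": 0,"hand": 0.06},{"x": 0.027,"y": -0.19,"z": 0,"yaw": 0,"hand": 0.06}]'

```text
t: 23.72
ee_pos: [517.7, -306.5, 170.1]
eef_rot: [-0.001, 0.0, 1.0, 0.001]
contact_force: [0.3, 0.1, -0.1]
grip_width: 0.706
grasp_force: 0.0
```

Request:
drive_tool --targets '[{"x": 0,"y": 0,"z": 0.03,"yaw": 0,"hand": 0.06},{"x": 0,"y": 0,"z": 0.06,"yaw": 0,"hand": 0.06},{"x": 0,"y": 0,"z": 0.08,"yaw": 0,"hand": 0.06},{"x": 0,"y": 0,"z": 0.08,"yaw": 0,"hand": 0.06},{"x": 0,"y": 0,"z": 0.08,"yaw": 0,"hand": 0.06}]'

```text
t: 24.13
ee_pos: [518.1, -304.4, 89.8]
eef_rot: [-0.002, 0.0, 1.0, 0.001]
contact_force: [1.6, 1.1, 0.5]
grip_width: 0.701
grasp_force: 0.0
```

Run:
```python
from h import *
im,it=look(); plan(519.5,-304.8,31,90)
cv2.imwrite('pics/t8.png',cv2.resize(it[170:310,150:280],None,fx=4,fy=4,interpolation=cv2.INTER_CUBIC)[:,:,::-1])
```

```text
wrist orange px 320 264 r 37.5 A 1746 z38[ 521. -305.] z58[ 514. -305.]
wrist blue px 448 238 r 35.0 A 1877 z38[ 506. -232.] z58[ 500. -239.]
wrist blue px 577 326 r 30.5 A 1741 z38[ 574. -116.] z58[ 561. -135.]
wrist blue px 345 385 r 33.1 A 1521 z38[ 607. -289.] z58[ 591. -290.]
top blue px 426 225 r 7.1 A 51 z38[ 593. -293.] z58[ 591. -289.]
top blue px 362 239 r 7.1 A 47 z38[ 562. -137.] z58[ 561. -136.]
top blue px 252 260 r 6.6 A 15 z38[515. 128.] z58[514. 126.]
top blue px 401 262 r 6.9 A 50 z38[ 506. -232.] z58[ 506. -229.]
shift(m) [0.0003 0.0004 0.0612] dist 61 calls 0.29 yaw 0.0 | tcp [ 519.8 -305.2   92.2] yang 90.0 tilt [ 0.001 -0.    -1.   ] t 24.23 w 0.703 F [ 0.3 -0.6  0.7] q7 2.03
```

View pics/t8.png

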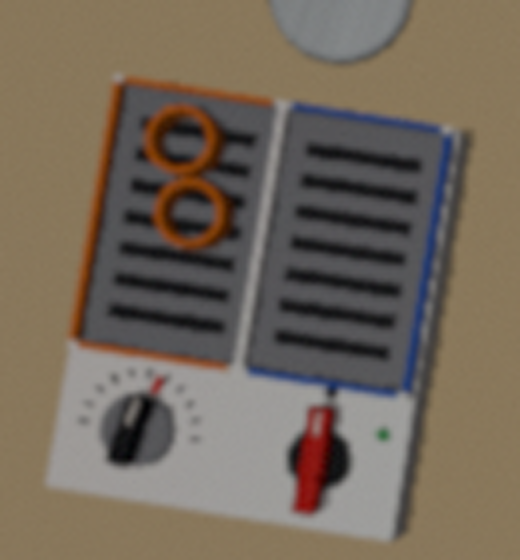

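Both rings lie flat in the orange section at crop (183,140) and (190,212). The power handle points at the black dot. Picking the third ring for the near slot.

Request:
drive_tool --targets '[{"x": 0,"y": 0,"z": 0.025,"yaw": 0,"hand": 0.06},{"x": 0,"y": 0,"z": 0.045,"yaw": 0,"hand": 0.06},{"x": 0,"y": 0,"z": 0.058,"yaw": 0,"hand": 0.06},{"x": 0,"y": 0,"z": 0.06,"yaw": 0,"hand": 0.06},{"x": 0,"y": 0,"z": 0.06,"yaw": 0,"hand": 0.06}]'

```text
t: 24.65
ee_pos: [519.6, -305.1, 32.0]
eef_rot: [0.0, -0.0, 1.0, -0.0]
contact_force: [-0.4, 0.3, -0.3]
grip_width: 0.703
grasp_force: 0.0
```

Request:
drive_tool --targets '[{"x": 0,"y": 0,"z": 0,"yaw": 0,"hand": 0.0},{"x": 0,"y": 0,"z": 0,"yaw": 0,"hand": 0.0},{"x": 0,"y": 0,"z": 0,"yaw": 0,"hand": 0.0},{"x": 0,"y": 0,"z": 0,"yaw": 0,"hand": 0.0},{"x": 0,"y": 0,"z": 0,"yaw": 0,"hand": 0.0}]'

```text
t: 25.07
ee_pos: [520.3, -305.7, 33.5]
eef_rot: [0.001, 0.0, 1.0, -0.001]
contact_force: [-0.1, 1.5, 5.7]
grip_width: 0.468
grasp_force: 60.0
```

Request:
drive_tool --targets '[{"x": 0,"y": 0,"z": -0.02,"yaw": 0,"hand": 0.0},{"x": 0,"y": 0,"z": -0.05,"yaw": 0,"hand": 0.0},{"x": 0,"y": 0,"z": -0.08,"yaw": 0,"hand": 0.0},{"x": 0,"y": 0,"z": -0.11,"yaw": 0,"hand": 0.0},{"x": 0,"y": 0,"z": -0.13,"yaw": 0,"hand": 0.0}]'

```text
t: 25.48
ee_pos: [520.3, -305.8, 165.8]
eef_rot: [0.002, 0.0, 1.0, -0.001]
contact_force: [0.3, -1.3, -0.0]
grip_width: 0.467
grasp_force: 60.6
```

Request:
drive_tool --targets '[{"x": -0.002,"y": 0.038,"z": 0,"yaw": 0,"hand": 0.0},{"x": -0.004,"y": 0.076,"z": 0,"yaw": 0,"hand": 0.0},{"x": -0.007,"y": 0.114,"z": 0,"yaw": 0,"hand": 0.0},{"x": -0.009,"y": 0.152,"z": 0,"yaw": 0,"hand": 0.0},{"x": -0.011,"y": 0.191,"z": 0,"yaw": 0,"hand": 0.0}]'

```text
t: 25.9
ee_pos: [530.6, -112.8, 162.9]
eef_rot: [0.001, 0.0, 1.0, -0.0]
contact_force: [1.0, -0.5, 0.0]
grip_width: 0.464
grasp_force: 60.6
```

Request:
drive_tool --targets '[{"x": -0.002,"y": 0.038,"z": 0,"yaw": 0,"hand": 0.0},{"x": -0.004,"y": 0.076,"z": 0,"yaw": 0,"hand": 0.0},{"x": -0.007,"y": 0.114,"z": 0,"yaw": 0,"hand": 0.0},{"x": -0.009,"y": 0.152,"z": 0,"yaw": 0,"hand": 0.0},{"x": -0.011,"y": 0.191,"z": 0,"yaw": 0,"hand": 0.0}]'

```text
t: 26.32
ee_pos: [541.6, 78.5, 162.9]
eef_rot: [0.001, 0.0, 1.0, 0.0]
contact_force: [0.1, -0.3, -0.7]
grip_width: 0.468
grasp_force: 60.6
```

Request:
drive_tool --targets '[{"x": -0.002,"y": 0.038,"z": 0,"yaw": 0,"hand": 0.0},{"x": -0.004,"y": 0.076,"z": 0,"yaw": 0,"hand": 0.0},{"x": -0.007,"y": 0.114,"z": 0,"yaw": 0,"hand": 0.0},{"x": -0.009,"y": 0.152,"z": 0,"yaw": 0,"hand": 0.0},{"x": -0.011,"y": 0.191,"z": 0,"yaw": 0,"hand": 0.0}]'

```text
t: 26.73
ee_pos: [552.6, 269.7, 163.0]
eef_rot: [0.001, 0.0, 1.0, 0.0]
contact_force: [1.1, 0.7, 0.7]
grip_width: 0.466
grasp_force: 60.6
```

Request:
drive_tool --targets '[{"x": 0,"y": 0,"z": 0.02,"yaw": 0,"hand": 0.0},{"x": 0,"y": 0,"z": 0.04,"yaw": 0,"hand": 0.0},{"x": 0,"y": 0,"z": 0.06,"yaw": 0,"hand": 0.0},{"x": 0,"y": 0,"z": 0.08,"yaw": 0,"hand": 0.0},{"x": 0,"y": 0,"z": 0.08,"yaw": 0,"hand": 0.0}]'

```text
t: 27.15
ee_pos: [550.7, 267.1, 78.9]
eef_rot: [-0.002, -0.0, 1.0, -0.001]
contact_force: [-1.4, 0.2, -1.2]
grip_width: 0.464
grasp_force: 60.6
```

Run:
```python
from h import *
im,it=look()
plan(553,270,60,90)
```

```text
top orange px 195 206 r 9.8 A 79 z38[646. 268.] z58[644. 263.]
top blue px 426 225 r 7.1 A 51 z38[ 593. -293.] z58[ 591. -289.]
top blue px 362 239 r 7.0 A 46 z38[ 562. -137.] z58[ 561. -136.]
top blue px 252 260 r 6.6 A 15 z38[515. 128.] z58[514. 126.]
top blue px 401 261 r 6.7 A 49 z38[ 507. -232.] z58[ 507. -229.]
shift(m) [-0.0005  0.0021  0.0221] dist 22 calls 0.11 yaw -0.0 | tcp [552.5 267.9  82.1] yang 90.0 tilt [ 0. -0. -1.] t 27.25 w 0.463 F [-0.4  0.8  0.3] q7 1.02
```

Request:
drive_tool --targets '[{"x": 0,"y": 0.001,"z": 0.01,"yaw": 0,"hand": 0.0},{"x": 0,"y": 0.001,"z": 0.018,"yaw": 0,"hand": 0.0},{"x": 0,"y": 0.001,"z": 0.022,"yaw": 0,"hand": 0.0},{"x": 0,"y": 0.001,"z": 0.022,"yaw": 0,"hand": 0.0},{"x": 0,"y": 0.001,"z": 0.022,"yaw": 0,"hand": 0.0}]'

```text
t: 27.67
ee_pos: [555.3, 269.8, 61.7]
eef_rot: [0.003, 0.0, 1.0, 0.001]
contact_force: [2.5, -0.5, 9.5]
grip_width: 0.467
grasp_force: 59.0
```

Request:
drive_tool --targets '[{"x": 0,"y": 0,"z": 0,"yaw": 0,"hand": 0.045},{"x": 0,"y": 0,"z": 0,"yaw": 0,"hand": 0.05},{"x": 0,"y": 0,"z": 0,"yaw": 0,"hand": 0.055},{"x": 0,"y": 0,"z": 0,"yaw": 0,"hand": 0.055},{"x": 0,"y": 0,"z": -0.01,"yaw": 0,"hand": 0.055}]'

```text
t: 28.08
ee_pos: [550.9, 268.2, 67.6]
eef_rot: [-0.002, 0.0, 1.0, -0.001]
contact_force: [0.3, -0.3, -1.2]
grip_width: 0.643
grasp_force: 0.0
```

Request:
drive_tool --targets '[{"x": 0,"y": 0,"z": -0.02,"yaw": 0,"hand": 0.06},{"x": 0,"y": 0,"z": -0.05,"yaw": 0,"hand": 0.06},{"x": 0,"y": 0,"z": -0.08,"yaw": 0,"hand": 0.06},{"x": 0,"y": 0,"z": -0.1,"yaw": 0,"hand": 0.06},{"x": 0,"y": 0,"z": -0.1,"yaw": 0,"hand": 0.06}]'

```text
t: 28.5
ee_pos: [554.5, 270.0, 174.8]
eef_rot: [0.004, 0.0, 1.0, 0.002]
contact_force: [0.3, 0.7, 0.5]
grip_width: 0.703
grasp_force: 0.0
```

Request:
drive_tool --targets '[{"x": 0,"y": -0.04,"z": 0,"yaw": 0,"hand": 0.06},{"x": -0.001,"y": -0.08,"z": 0,"yaw": 0,"hand": 0.06},{"x": -0.002,"y": -0.12,"z": 0,"yaw": 0,"hand": 0.06},{"x": -0.003,"y": -0.16,"z": 0,"yaw": 0,"hand": 0.06},{"x": -0.004,"y": -0.2,"z": 0,"yaw": 0,"hand": 0.06}]'

```text
t: 28.92
ee_pos: [555.7, 67.1, 169.4]
eef_rot: [-0.0, -0.0, 1.0, -0.0]
contact_force: [0.1, 0.3, -0.2]
grip_width: 0.703
grasp_force: 0.0
```

Request:
drive_tool --targets '[{"x": 0,"y": -0.04,"z": 0,"yaw": 0,"hand": 0.06},{"x": -0.001,"y": -0.08,"z": 0,"yaw": 0,"hand": 0.06},{"x": -0.002,"y": -0.12,"z": 0,"yaw": 0,"hand": 0.06},{"x": -0.003,"y": -0.16,"z": 0,"yaw": 0,"hand": 0.06},{"x": -0.004,"y": -0.2,"z": 0,"yaw": 0,"hand": 0.06}]'

```text
t: 29.33
ee_pos: [559.7, -133.0, 169.4]
eef_rot: [-0.0, 0.0, 1.0, 0.0]
contact_force: [0.2, 0.8, -0.4]
grip_width: 0.701
grasp_force: 0.0
```

Request:
drive_tool --targets '[{"x": 0,"y": -0.003,"z": 0.03,"yaw": 0,"hand": 0.06},{"x": 0,"y": -0.005,"z": 0.06,"yaw": 0,"hand": 0.06},{"x": 0,"y": -0.005,"z": 0.07,"yaw": 0,"hand": 0.06},{"x": 0,"y": -0.005,"z": 0.07,"yaw": 0,"hand": 0.06},{"x": 0,"y": -0.005,"z": 0.07,"yaw": 0,"hand": 0.06}]'

```text
t: 29.75
ee_pos: [560.3, -135.3, 99.5]
eef_rot: [-0.0, -0.0, 1.0, 0.0]
contact_force: [-0.2, 0.2, 0.3]
grip_width: 0.707
grasp_force: 0.0
```

Run:
```python
from h import *
im,it=look()
plan(561,-135.7,50,90)
```

```text
wrist blue px 154 165 r 35.0 A 2154 z38[ 506. -234.] z58[ 504. -225.]
wrist blue px 318 268 r 36.1 A 1915 z38[ 569. -137.] z58[ 562. -137.]
wrist blue px 84 304 r 30.8 A 1827 z38[ 602. -308.] z58[ 591. -291.]
wrist blue px 629 328 r 36.9 A 750 z38[632. 130.] z58[618. 104.]
top orange px 189 242 r 8.9 A 94 z38[560. 282.] z58[559. 277.]
top blue px 426 226 r 7.1 A 49 z38[ 593. -293.] z58[ 591. -289.]
top blue px 252 260 r 6.6 A 15 z38[515. 128.] z58[514. 126.]
shift(m) [ 0.0004 -0.0002  0.0508] dist 51 calls 0.24 yaw 0.1 | tcp [ 561.3 -135.4  100.8] yang 90.1 tilt [ 0.002 -0.    -1.   ] t 29.85 w 0.705 F [-0.4  0.6  0.9] q7 1.73
```

Request:
drive_tool --targets '[{"x": 0,"y": 0,"z": 0.025,"yaw": 0,"hand": 0.06},{"x": 0,"y": 0,"z": 0.04,"yaw": 0,"hand": 0.06},{"x": 0,"y": 0,"z": 0.05,"yaw": 0,"hand": 0.06},{"x": 0,"y": 0,"z": 0.05,"yaw": 0,"hand": 0.06},{"x": 0,"y": 0,"z": 0.05,"yaw": 0,"hand": 0.06}]'

```text
t: 30.27
ee_pos: [560.7, -136.0, 50.0]
eef_rot: [0.0, -0.0, 1.0, -0.0]
contact_force: [-0.5, -0.7, 1.4]
grip_width: 0.702
grasp_force: 0.0
```

Request:
drive_tool --targets '[{"x": 0,"y": 0,"z": 0,"yaw": 0,"hand": 0.0},{"x": 0,"y": 0,"z": 0,"yaw": 0,"hand": 0.0},{"x": 0,"y": 0,"z": 0,"yaw": 0,"hand": 0.0},{"x": 0,"y": 0,"z": 0,"yaw": 0,"hand": 0.0},{"x": 0,"y": 0,"z": 0,"yaw": 0,"hand": 0.0}]'

```text
t: 30.68
ee_pos: [561.0, -136.2, 51.0]
eef_rot: [0.001, 0.0, 1.0, -0.0]
contact_force: [-1.0, -0.7, 6.6]
grip_width: 0.425
grasp_force: 59.4
```

Request:
drive_tool --targets '[{"x": 0,"y": 0,"z": -0.02,"yaw": 0,"hand": 0.0},{"x": 0,"y": 0,"z": -0.05,"yaw": 0,"hand": 0.0},{"x": 0,"y": 0,"z": -0.08,"yaw": 0,"hand": 0.0},{"x": 0,"y": 0,"z": -0.11,"yaw": 0,"hand": 0.0},{"x": 0,"y": 0,"z": -0.115,"yaw": 0,"hand": 0.0}]'

```text
t: 31.1
ee_pos: [562.9, -136.7, 170.3]
eef_rot: [0.004, 0.0, 1.0, -0.001]
contact_force: [1.2, 0.5, 0.1]
grip_width: 0.426
grasp_force: 60.1
```

Request:
drive_tool --targets '[{"x": -0.007,"y": 0.03,"z": 0,"yaw": 0,"hand": 0.0},{"x": -0.014,"y": 0.06,"z": 0,"yaw": 0,"hand": 0.0},{"x": -0.021,"y": 0.09,"z": 0,"yaw": 0,"hand": 0.0},{"x": -0.028,"y": 0.12,"z": 0,"yaw": 0,"hand": 0.0},{"x": -0.033,"y": 0.146,"z": 0,"yaw": 0,"hand": 0.0}]'

```text
t: 31.52
ee_pos: [593.7, 12.3, 164.9]
eef_rot: [0.001, -0.0, 1.0, 0.0]
contact_force: [0.5, -0.5, -0.5]
grip_width: 0.424
grasp_force: 60.1
```

Request:
drive_tool --targets '[{"x": -0.007,"y": 0.03,"z": 0,"yaw": 0,"hand": 0.0},{"x": -0.014,"y": 0.06,"z": 0,"yaw": 0,"hand": 0.0},{"x": -0.021,"y": 0.09,"z": 0,"yaw": 0,"hand": 0.0},{"x": -0.028,"y": 0.12,"z": 0,"yaw": 0,"hand": 0.0},{"x": -0.033,"y": 0.146,"z": 0,"yaw": 0,"hand": 0.0}]'

```text
t: 31.93
ee_pos: [626.6, 158.4, 164.8]
eef_rot: [0.0, -0.0, 1.0, 0.0]
contact_force: [0.1, -0.1, -0.6]
grip_width: 0.421
grasp_force: 60.1
```

Request:
drive_tool --targets '[{"x": 0,"y": 0,"z": 0.02,"yaw": 0,"hand": 0.0},{"x": 0,"y": 0,"z": 0.04,"yaw": 0,"hand": 0.0},{"x": 0,"y": 0,"z": 0.06,"yaw": 0,"hand": 0.0},{"x": 0,"y": 0,"z": 0.08,"yaw": 0,"hand": 0.0},{"x": 0,"y": 0,"z": 0.085,"yaw": 0,"hand": 0.0}]'

```text
t: 32.35
ee_pos: [624.5, 155.5, 76.5]
eef_rot: [-0.002, -0.0, 1.0, -0.001]
contact_force: [-1.3, 0.5, 0.0]
grip_width: 0.425
grasp_force: 60.2
```

Run:
```python
from h import *
im,it=look()
plan(627,156,60,90)
```

```text
wrist orange px 606 90 r 26.2 A 125 z38[517. 326.] z58[521. 307.]
wrist orange px 576 152 r 38.5 A 2367 z38[557. 302.] z58[557. 286.]
wrist orange px 534 247 r 37.5 A 2323 z38[614. 279.] z58[607. 265.]
top orange px 170 240 r 13.2 A 37 z38[564. 326.] z58[563. 320.]
top blue px 258 226 r 12.7 A 29 z38[595. 114.] z58[593. 111.]
top blue px 426 225 r 7.1 A 50 z38[ 593. -293.] z58[ 591. -289.]
top blue px 252 260 r 6.1 A 15 z38[514. 128.] z58[513. 126.]
top blue px 401 261 r 6.7 A 49 z38[ 507. -232.] z58[ 507. -229.]
shift(m) [-0.0014  0.0003  0.0186] dist 19 calls 0.09 yaw -0.0 | tcp [625.6 155.7  78.6] yang 90.0 tilt [-0.002 -0.001 -1.   ] t 32.45 w 0.423 F [-0.3 -0.6 -0.2] q7 1.25
```

Request:
drive_tool --targets '[{"x": 0,"y": 0,"z": 0.01,"yaw": 0,"hand": 0.0},{"x": 0,"y": 0,"z": 0.017,"yaw": 0,"hand": 0.0},{"x": 0,"y": 0,"z": 0.02,"yaw": 0,"hand": 0.0},{"x": 0,"y": 0,"z": 0.02,"yaw": 0,"hand": 0.0},{"x": 0,"y": 0,"z": 0.02,"yaw": 0,"hand": 0.0}]'

```text
t: 32.87
ee_pos: [627.6, 156.0, 61.4]
eef_rot: [0.002, 0.0, 1.0, 0.0]
contact_force: [-1.2, -0.9, 10.6]
grip_width: 0.424
grasp_force: 61.2
```

Request:
drive_tool --targets '[{"x": 0,"y": 0,"z": 0,"yaw": 0,"hand": 0.042},{"x": 0,"y": 0,"z": 0,"yaw": 0,"hand": 0.048},{"x": 0,"y": 0,"z": 0,"yaw": 0,"hand": 0.055},{"x": 0,"y": 0,"z": 0,"yaw": 0,"hand": 0.055},{"x": 0,"y": 0,"z": -0.01,"yaw": 0,"hand": 0.055}]'

```text
t: 33.28
ee_pos: [624.9, 155.5, 67.6]
eef_rot: [-0.002, 0.0, 1.0, -0.0]
contact_force: [-0.5, 0.5, -0.5]
grip_width: 0.643
grasp_force: 0.0
```

Request:
drive_tool --targets '[{"x": 0,"y": 0,"z": -0.02,"yaw": 0,"hand": 0.06},{"x": 0,"y": 0,"z": -0.05,"yaw": 0,"hand": 0.06},{"x": 0,"y": 0,"z": -0.08,"yaw": 0,"hand": 0.06},{"x": 0,"y": 0,"z": -0.1,"yaw": 0,"hand": 0.06},{"x": 0,"y": 0,"z": -0.1,"yaw": 0,"hand": 0.06}]'

```text
t: 33.7
ee_pos: [628.8, 156.5, 175.1]
eef_rot: [0.004, 0.0, 1.0, 0.001]
contact_force: [0.6, 0.1, 0.3]
grip_width: 0.703
grasp_force: 0.0
```

Request:
drive_tool --targets '[{"x": 0.012,"y": -0.039,"z": 0,"yaw": 0,"hand": 0.06},{"x": 0.024,"y": -0.078,"z": 0,"yaw": 0,"hand": 0.06},{"x": 0.036,"y": -0.117,"z": 0,"yaw": 0,"hand": 0.06},{"x": 0.048,"y": -0.156,"z": 0,"yaw": 0,"hand": 0.06},{"x": 0.06,"y": -0.194,"z": 0,"yaw": 0,"hand": 0.06}]'

```text
t: 34.12
ee_pos: [565.2, -40.0, 169.4]
eef_rot: [-0.0, 0.0, 1.0, -0.0]
contact_force: [0.3, -0.1, -0.4]
grip_width: 0.707
grasp_force: 0.0
```

Request:
drive_tool --targets '[{"x": 0.012,"y": -0.039,"z": 0,"yaw": 0,"hand": 0.06},{"x": 0.024,"y": -0.078,"z": 0,"yaw": 0,"hand": 0.06},{"x": 0.036,"y": -0.117,"z": 0,"yaw": 0,"hand": 0.06},{"x": 0.048,"y": -0.156,"z": 0,"yaw": 0,"hand": 0.06},{"x": 0.06,"y": -0.194,"z": 0,"yaw": 0,"hand": 0.06}]'

```text
t: 34.53
ee_pos: [505.1, -234.0, 169.5]
eef_rot: [-0.0, 0.0, 1.0, -0.0]
contact_force: [1.0, 0.1, 0.0]
grip_width: 0.705
grasp_force: 0.0
```

Request:
drive_tool --targets '[{"x": 0,"y": -0.001,"z": 0.03,"yaw": 0,"hand": 0.06},{"x": 0,"y": -0.001,"z": 0.06,"yaw": 0,"hand": 0.06},{"x": 0,"y": -0.001,"z": 0.08,"yaw": 0,"hand": 0.06},{"x": 0,"y": -0.001,"z": 0.08,"yaw": 0,"hand": 0.06},{"x": 0,"y": -0.001,"z": 0.08,"yaw": 0,"hand": 0.06}]'

```text
t: 34.95
ee_pos: [505.7, -232.8, 88.8]
eef_rot: [-0.001, 0.0, 1.0, 0.0]
contact_force: [0.3, 0.5, 0.2]
grip_width: 0.705
grasp_force: 0.0
```

Run:
```python
from h import *
im,it=look()
plan(505.5,-233,31,90)
cv2.imwrite('pics/t9.png',cv2.resize(it[170:310,150:280],None,fx=4,fy=4,interpolation=cv2.INTER_CUBIC)[:,:,::-1])
```

```text
wrist blue px 320 262 r 34.3 A 1714 z38[ 507. -233.] z58[ 500. -233.]
wrist blue px 248 385 r 18.1 A 408 z38[ 596. -282.] z58[ 580. -277.]
top orange px 189 242 r 9.0 A 91 z38[560. 282.] z58[559. 277.]
top blue px 237 210 r 8.2 A 79 z38[636. 165.] z58[634. 161.]
top blue px 428 224 r 6.5 A 27 z38[ 597. -297.] z58[ 596. -294.]
top blue px 252 260 r 6.6 A 16 z38[515. 128.] z58[514. 126.]
shift(m) [0.0017 0.0003 0.0596] dist 60 calls 0.29 yaw 0.0 | tcp [ 507.1 -233.3   90.6] yang 90.0 tilt [ 0.002 -0.001 -1.   ] t 35.05 w 0.704 F [-0.6 -0.4 -0.3] q7 1.93
```

Request:
drive_tool --targets '[{"x": 0.001,"y": 0,"z": 0.025,"yaw": 0,"hand": 0.06},{"x": 0.001,"y": 0,"z": 0.045,"yaw": 0,"hand": 0.06},{"x": 0.001,"y": 0,"z": 0.058,"yaw": 0,"hand": 0.06},{"x": 0.001,"y": 0,"z": 0.059,"yaw": 0,"hand": 0.06},{"x": 0.001,"y": 0,"z": 0.059,"yaw": 0,"hand": 0.06}]'

```text
t: 35.47
ee_pos: [505.8, -233.1, 31.2]
eef_rot: [0.0, -0.0, 1.0, -0.0]
contact_force: [0.2, -0.4, 0.3]
grip_width: 0.704
grasp_force: 0.0
```

Request:
drive_tool --targets '[{"x": 0,"y": 0,"z": 0,"yaw": 0,"hand": 0.0},{"x": 0,"y": 0,"z": 0,"yaw": 0,"hand": 0.0},{"x": 0,"y": 0,"z": 0,"yaw": 0,"hand": 0.0},{"x": 0,"y": 0,"z": 0,"yaw": 0,"hand": 0.0},{"x": 0,"y": 0,"z": 0,"yaw": 0,"hand": 0.0}]'

```text
t: 35.88
ee_pos: [506.3, -233.5, 32.4]
eef_rot: [0.001, 0.0, 1.0, -0.001]
contact_force: [-1.4, 0.6, 9.0]
grip_width: 0.42
grasp_force: 59.1
```

Request:
drive_tool --targets '[{"x": 0,"y": 0,"z": -0.02,"yaw": 0,"hand": 0.0},{"x": 0,"y": 0,"z": -0.05,"yaw": 0,"hand": 0.0},{"x": 0,"y": 0,"z": -0.08,"yaw": 0,"hand": 0.0},{"x": 0,"y": 0,"z": -0.11,"yaw": 0,"hand": 0.0},{"x": 0,"y": 0,"z": -0.13,"yaw": 0,"hand": 0.0}]'

```text
t: 36.3
ee_pos: [506.2, -233.6, 164.5]
eef_rot: [0.002, 0.0, 1.0, -0.001]
contact_force: [0.0, -0.6, 0.1]
grip_width: 0.421
grasp_force: 60.1
```

Request:
drive_tool --targets '[{"x": -0.008,"y": 0.04,"z": 0,"yaw": 0,"hand": 0.0},{"x": -0.016,"y": 0.08,"z": 0,"yaw": 0,"hand": 0.0},{"x": -0.024,"y": 0.12,"z": 0,"yaw": 0,"hand": 0.0},{"x": -0.032,"y": 0.16,"z": 0,"yaw": 0,"hand": 0.0},{"x": -0.038,"y": 0.198,"z": 0,"yaw": 0,"hand": 0.0}]'

```text
t: 36.72
ee_pos: [544.0, -32.9, 161.8]
eef_rot: [0.001, 0.0, 1.0, 0.0]
contact_force: [1.5, 0.6, 1.0]
grip_width: 0.421
grasp_force: 60.1
```

Request:
drive_tool --targets '[{"x": -0.008,"y": 0.04,"z": 0,"yaw": 0,"hand": 0.0},{"x": -0.016,"y": 0.08,"z": 0,"yaw": 0,"hand": 0.0},{"x": -0.024,"y": 0.12,"z": 0,"yaw": 0,"hand": 0.0},{"x": -0.032,"y": 0.16,"z": 0,"yaw": 0,"hand": 0.0},{"x": -0.038,"y": 0.198,"z": 0,"yaw": 0,"hand": 0.0}]'

```text
t: 37.13
ee_pos: [581.8, 165.4, 161.7]
eef_rot: [0.001, -0.0, 1.0, 0.0]
contact_force: [1.0, -0.9, -0.2]
grip_width: 0.424
grasp_force: 60.1
```

Request:
drive_tool --targets '[{"x": 0,"y": 0,"z": 0.02,"yaw": 0,"hand": 0.0},{"x": 0,"y": 0,"z": 0.04,"yaw": 0,"hand": 0.0},{"x": 0,"y": 0,"z": 0.06,"yaw": 0,"hand": 0.0},{"x": 0,"y": 0,"z": 0.08,"yaw": 0,"hand": 0.0},{"x": 0,"y": 0,"z": 0.082,"yaw": 0,"hand": 0.0}]'

```text
t: 37.55
ee_pos: [579.6, 162.5, 76.1]
eef_rot: [-0.002, -0.0, 1.0, -0.001]
contact_force: [-0.9, 0.0, -0.8]
grip_width: 0.424
grasp_force: 60.1
```

Run:
```python
from h import *
im,it=look()
plan(582,164,60,90)
```

```text
wrist orange px 495 324 r 44.6 A 3770 z38[618. 268.] z58[606. 257.]
top blue px 238 210 r 7.2 A 36 z38[637. 162.] z58[634. 159.]
top blue px 426 225 r 7.1 A 51 z38[ 593. -293.] z58[ 591. -289.]
shift(m) [-0.0008  0.0012  0.0187] dist 19 calls 0.09 yaw -0.0 | tcp [581.2 162.8  78.7] yang 90.0 tilt [-0.001 -0.    -1.   ] t 37.65 w 0.424 F [ 0.4  0.3 -0.2] q7 1.21
```

Request:
drive_tool --targets '[{"x": 0,"y": 0,"z": 0.01,"yaw": 0,"hand": 0.0},{"x": 0,"y": 0,"z": 0.017,"yaw": 0,"hand": 0.0},{"x": 0,"y": 0,"z": 0.02,"yaw": 0,"hand": 0.0},{"x": 0,"y": 0,"z": 0.02,"yaw": 0,"hand": 0.0},{"x": 0,"y": 0,"z": 0.02,"yaw": 0,"hand": 0.0}]'

```text
t: 38.07
ee_pos: [583.8, 162.9, 60.4]
eef_rot: [0.003, 0.0, 1.0, 0.001]
contact_force: [1.5, -1.1, 8.8]
grip_width: 0.422
grasp_force: 63.1
```

Request:
drive_tool --targets '[{"x": 0,"y": 0,"z": 0,"yaw": 0,"hand": 0.042},{"x": 0,"y": 0,"z": 0,"yaw": 0,"hand": 0.048},{"x": 0,"y": 0,"z": 0,"yaw": 0,"hand": 0.055},{"x": 0,"y": 0,"z": 0,"yaw": 0,"hand": 0.055},{"x": 0,"y": 0,"z": -0.01,"yaw": 0,"hand": 0.055}]'

```text
t: 38.48
ee_pos: [579.9, 162.5, 66.7]
eef_rot: [-0.002, 0.0, 1.0, -0.001]
contact_force: [-0.6, 0.4, 0.6]
grip_width: 0.641
grasp_force: 0.0
```

Request:
drive_tool --targets '[{"x": 0,"y": 0,"z": -0.02,"yaw": 0,"hand": 0.06},{"x": 0,"y": 0,"z": -0.05,"yaw": 0,"hand": 0.06},{"x": 0,"y": 0,"z": -0.08,"yaw": 0,"hand": 0.06},{"x": 0,"y": 0,"z": -0.1,"yaw": 0,"hand": 0.06},{"x": 0,"y": 0,"z": -0.1,"yaw": 0,"hand": 0.06}]'

```text
t: 38.9
ee_pos: [583.6, 163.6, 173.7]
eef_rot: [0.004, 0.0, 1.0, 0.001]
contact_force: [0.6, 0.8, -0.1]
grip_width: 0.698
grasp_force: 0.0
```

Request:
drive_tool --targets '[{"x": -0.001,"y": -0.03,"z": 0,"yaw": 0,"hand": 0.06},{"x": -0.001,"y": -0.06,"z": 0,"yaw": 0,"hand": 0.06},{"x": -0.002,"y": -0.09,"z": 0,"yaw": 0,"hand": 0.06},{"x": -0.003,"y": -0.12,"z": 0,"yaw": 0,"hand": 0.06},{"x": -0.003,"y": -0.151,"z": 0,"yaw": 0,"hand": 0.06}]'

```text
t: 39.32
ee_pos: [584.0, 10.8, 168.4]
eef_rot: [-0.0, -0.0, 1.0, 0.0]
contact_force: [0.6, -0.0, 0.5]
grip_width: 0.7
grasp_force: 0.0
```

Request:
drive_tool --targets '[{"x": -0.001,"y": -0.03,"z": 0,"yaw": 0,"hand": 0.06},{"x": -0.001,"y": -0.06,"z": 0,"yaw": 0,"hand": 0.06},{"x": -0.002,"y": -0.09,"z": 0,"yaw": 0,"hand": 0.06},{"x": -0.003,"y": -0.12,"z": 0,"yaw": 0,"hand": 0.06},{"x": -0.003,"y": -0.151,"z": 0,"yaw": 0,"hand": 0.06}]'

```text
t: 39.73
ee_pos: [587.0, -140.3, 168.3]
eef_rot: [-0.0, -0.0, 1.0, 0.0]
contact_force: [-0.2, -1.0, -0.4]
grip_width: 0.701
grasp_force: 0.0
```

Request:
drive_tool --targets '[{"x": -0.001,"y": -0.03,"z": 0,"yaw": 0,"hand": 0.06},{"x": -0.001,"y": -0.06,"z": 0,"yaw": 0,"hand": 0.06},{"x": -0.002,"y": -0.09,"z": 0,"yaw": 0,"hand": 0.06},{"x": -0.003,"y": -0.12,"z": 0,"yaw": 0,"hand": 0.06},{"x": -0.003,"y": -0.151,"z": 0,"yaw": 0,"hand": 0.06}]'

```text
t: 40.15
ee_pos: [590.0, -291.2, 168.3]
eef_rot: [-0.0, -0.0, 1.0, 0.0]
contact_force: [-0.3, 1.3, -0.1]
grip_width: 0.706
grasp_force: 0.0
```

Request:
drive_tool --targets '[{"x": 0,"y": 0,"z": 0.03,"yaw": 0,"hand": 0.06},{"x": 0,"y": 0,"z": 0.06,"yaw": 0,"hand": 0.06},{"x": 0,"y": 0,"z": 0.07,"yaw": 0,"hand": 0.06},{"x": 0,"y": 0,"z": 0.07,"yaw": 0,"hand": 0.06},{"x": 0,"y": 0,"z": 0.07,"yaw": 0,"hand": 0.06}]'

```text
t: 40.57
ee_pos: [590.3, -289.6, 98.5]
eef_rot: [-0.0, -0.0, 1.0, 0.0]
contact_force: [0.1, -0.1, -0.3]
grip_width: 0.703
grasp_force: 0.0
```

Run:
```python
from h import *
im,it=look()
plan(590.7,-289.5,50,90)
```

```text
wrist blue px 319 268 r 36.1 A 1928 z38[ 599. -291.] z58[ 592. -290.]
top orange px 189 242 r 9.0 A 95 z38[560. 282.] z58[559. 276.]
top blue px 237 210 r 8.3 A 80 z38[636. 165.] z58[634. 162.]
top blue px 234 230 r 8.3 A 76 z38[587. 171.] z58[586. 168.]
top blue px 252 260 r 6.6 A 16 z38[515. 128.] z58[514. 126.]
shift(m) [0.0008 0.0006 0.0501] dist 50 calls 0.24 yaw 0.0 | tcp [ 591.4 -290.1  100.1] yang 90.0 tilt [ 0.002 -0.001 -1.   ] t 40.67 w 0.7 F [ 0.1 -1.1  0.5] q7 1.96
```

Request:
drive_tool --targets '[{"x": 0,"y": 0,"z": 0.025,"yaw": 0,"hand": 0.06},{"x": 0,"y": 0,"z": 0.04,"yaw": 0,"hand": 0.06},{"x": 0,"y": 0,"z": 0.05,"yaw": 0,"hand": 0.06},{"x": 0,"y": 0,"z": 0.05,"yaw": 0,"hand": 0.06},{"x": 0,"y": 0,"z": 0.05,"yaw": 0,"hand": 0.06}]'

```text
t: 41.08
ee_pos: [590.8, -290.4, 49.3]
eef_rot: [0.0, 0.0, 1.0, -0.0]
contact_force: [-0.4, 0.6, -0.8]
grip_width: 0.701
grasp_force: 0.0
```

Request:
drive_tool --targets '[{"x": 0,"y": 0,"z": 0,"yaw": 0,"hand": 0.0},{"x": 0,"y": 0,"z": 0,"yaw": 0,"hand": 0.0},{"x": 0,"y": 0,"z": 0,"yaw": 0,"hand": 0.0},{"x": 0,"y": 0,"z": 0,"yaw": 0,"hand": 0.0},{"x": 0,"y": 0,"z": 0,"yaw": 0,"hand": 0.0}]'

```text
t: 41.5
ee_pos: [590.9, -290.3, 50.1]
eef_rot: [0.001, 0.0, 1.0, -0.0]
contact_force: [-1.3, 0.6, 5.8]
grip_width: 0.422
grasp_force: 59.4
```

Request:
drive_tool --targets '[{"x": 0,"y": 0,"z": -0.02,"yaw": 0,"hand": 0.0},{"x": 0,"y": 0,"z": -0.05,"yaw": 0,"hand": 0.0},{"x": 0,"y": 0,"z": -0.08,"yaw": 0,"hand": 0.0},{"x": 0,"y": 0,"z": -0.11,"yaw": 0,"hand": 0.0},{"x": 0,"y": 0,"z": -0.115,"yaw": 0,"hand": 0.0}]'

```text
t: 41.92
ee_pos: [592.8, -291.3, 170.0]
eef_rot: [0.004, 0.0, 1.0, -0.002]
contact_force: [0.6, -0.4, 0.3]
grip_width: 0.421
grasp_force: 59.9
```

Request:
drive_tool --targets '[{"x": 0.004,"y": 0.031,"z": 0,"yaw": 0,"hand": 0.0},{"x": 0.008,"y": 0.062,"z": 0,"yaw": 0,"hand": 0.0},{"x": 0.012,"y": 0.093,"z": 0,"yaw": 0,"hand": 0.0},{"x": 0.015,"y": 0.124,"z": 0,"yaw": 0,"hand": 0.0},{"x": 0.018,"y": 0.154,"z": 0,"yaw": 0,"hand": 0.0}]'

```text
t: 42.33
ee_pos: [572.0, -134.5, 163.9]
eef_rot: [0.0, 0.0, 1.0, 0.0]
contact_force: [0.6, 1.0, -0.8]
grip_width: 0.426
grasp_force: 59.9
```

Request:
drive_tool --targets '[{"x": 0.004,"y": 0.031,"z": 0,"yaw": 0,"hand": 0.0},{"x": 0.008,"y": 0.062,"z": 0,"yaw": 0,"hand": 0.0},{"x": 0.012,"y": 0.093,"z": 0,"yaw": 0,"hand": 0.0},{"x": 0.015,"y": 0.124,"z": 0,"yaw": 0,"hand": 0.0},{"x": 0.018,"y": 0.154,"z": 0,"yaw": 0,"hand": 0.0}]'

```text
t: 42.75
ee_pos: [554.0, 19.6, 163.9]
eef_rot: [0.0, -0.0, 1.0, 0.0]
contact_force: [-0.1, 0.1, -0.5]
grip_width: 0.422
grasp_force: 59.9
```

Request:
drive_tool --targets '[{"x": 0.004,"y": 0.031,"z": 0,"yaw": 0,"hand": 0.0},{"x": 0.008,"y": 0.062,"z": 0,"yaw": 0,"hand": 0.0},{"x": 0.012,"y": 0.093,"z": 0,"yaw": 0,"hand": 0.0},{"x": 0.015,"y": 0.124,"z": 0,"yaw": 0,"hand": 0.0},{"x": 0.018,"y": 0.154,"z": 0,"yaw": 0,"hand": 0.0}]'

```text
t: 43.17
ee_pos: [535.9, 173.7, 163.9]
eef_rot: [0.0, -0.0, 1.0, 0.0]
contact_force: [0.3, -0.7, -0.2]
grip_width: 0.422
grasp_force: 59.9
```

Request:
drive_tool --targets '[{"x": 0,"y": 0,"z": 0.02,"yaw": 0,"hand": 0.0},{"x": 0,"y": 0,"z": 0.04,"yaw": 0,"hand": 0.0},{"x": 0,"y": 0,"z": 0.06,"yaw": 0,"hand": 0.0},{"x": 0,"y": 0,"z": 0.08,"yaw": 0,"hand": 0.0},{"x": 0,"y": 0,"z": 0.085,"yaw": 0,"hand": 0.0}]'

```text
t: 43.58
ee_pos: [534.8, 171.5, 76.0]
eef_rot: [-0.002, -0.0, 1.0, -0.001]
contact_force: [-0.3, -0.8, 0.4]
grip_width: 0.423
grasp_force: 59.9
```

Run:
```python
from h import *
im,it=look()
plan(537,171,60,90)
```

```text
wrist orange px 511 322 r 43.6 A 4216 z38[572. 289.] z58[561. 276.]
wrist orange px 484 387 r 9.7 A 106 z38[623. 280.] z58[605. 268.]
wrist orange px 462 426 r 40.7 A 811 z38[659. 272.] z58[637. 261.]
wrist blue px 210 410 r 15.1 A 192 z38[639.  97.] z58[620. 105.]
top orange px 195 205 r 8.8 A 63 z38[649. 268.] z58[647. 263.]
top blue px 237 210 r 8.2 A 77 z38[636. 165.] z58[634. 161.]
top blue px 234 229 r 7.8 A 60 z38[588. 171.] z58[587. 168.]
shift(m) [-0.0013 -0.0007  0.0178] dist 18 calls 0.09 yaw -0.0 | tcp [535.7 171.7  77.8] yang 90.0 tilt [-0.002 -0.001 -1.   ] t 43.68 w 0.423 F [ 0.2 -0.9  0.2] q7 1.16
```

Request:
drive_tool --targets '[{"x": -0.001,"y": 0,"z": 0.01,"yaw": 0,"hand": 0.0},{"x": -0.001,"y": 0,"z": 0.017,"yaw": 0,"hand": 0.0},{"x": -0.001,"y": 0,"z": 0.02,"yaw": 0,"hand": 0.0},{"x": -0.001,"y": 0,"z": 0.02,"yaw": 0,"hand": 0.0},{"x": -0.001,"y": 0,"z": 0.02,"yaw": 0,"hand": 0.0}]'

```text
t: 44.1
ee_pos: [539.1, 171.8, 59.5]
eef_rot: [0.002, 0.0, 1.0, 0.0]
contact_force: [2.1, -1.1, 6.3]
grip_width: 0.422
grasp_force: 61.9
```

Request:
drive_tool --targets '[{"x": 0,"y": 0,"z": 0,"yaw": 0,"hand": 0.042},{"x": 0,"y": 0,"z": 0,"yaw": 0,"hand": 0.048},{"x": 0,"y": 0,"z": 0,"yaw": 0,"hand": 0.055},{"x": 0,"y": 0,"z": 0,"yaw": 0,"hand": 0.055},{"x": 0,"y": 0,"z": -0.01,"yaw": 0,"hand": 0.055}]'

```text
t: 44.52
ee_pos: [536.0, 171.6, 67.0]
eef_rot: [-0.002, 0.0, 1.0, -0.001]
contact_force: [-0.1, 0.9, -0.3]
grip_width: 0.64
grasp_force: 0.0
```

Request:
drive_tool --targets '[{"x": 0,"y": 0,"z": -0.02,"yaw": 0,"hand": 0.06},{"x": 0,"y": 0,"z": -0.05,"yaw": 0,"hand": 0.06},{"x": 0,"y": 0,"z": -0.08,"yaw": 0,"hand": 0.06},{"x": 0,"y": 0,"z": -0.11,"yaw": 0,"hand": 0.06},{"x": 0,"y": 0,"z": -0.12,"yaw": 0,"hand": 0.06}]'

```text
t: 44.93
ee_pos: [539.0, 172.5, 193.4]
eef_rot: [0.003, 0.0, 1.0, 0.001]
contact_force: [0.1, 0.5, 1.3]
grip_width: 0.701
grasp_force: 0.0
```

Request:
drive_tool --targets '[{"x": 0.02,"y": 0.002,"z": 0,"yaw": 5,"hand": 0.034},{"x": 0.04,"y": 0.004,"z": 0,"yaw": 9,"hand": 0.034},{"x": 0.06,"y": 0.006,"z": 0,"yaw": 9,"hand": 0.034},{"x": 0.08,"y": 0.008,"z": 0,"yaw": 9,"hand": 0.034},{"x": 0.08,"y": 0.008,"z": 0,"yaw": 9,"hand": 0.034}]'

```text
t: 45.35
ee_pos: [453.3, 180.4, 188.5]
eef_rot: [-0.001, 0.077, 0.997, -0.0]
contact_force: [-0.5, -1.0, -1.4]
grip_width: 0.402
grasp_force: 0.0
```

Run:
```python
from h import *
im,it=look()
plan(455.9,179.5,63,81.3)
a=cv2.resize(it[170:310,150:280],None,fx=3,fy=3,interpolation=cv2.INTER_CUBIC)
b=cv2.resize(im,None,fx=.62,fy=.62)[:,:]; H=np.zeros((420,800,3),np.uint8); H[:420,:390]=a; H[:b.shape[0],400:400+b.shape[1]]=b
cv2.imwrite('pics/t10.png',H[:,:,::-1])
```

```text
wrist orange px 474 309 r 34.5 A 411 z38[561. 309.] z58[549. 301.]
wrist orange px 445 324 r 25.2 A 926 z38[572. 279.] z58[559. 273.]
wrist orange px 440 415 r 10.6 A 240 z38[692. 276.] z58[671. 270.]
wrist blue px 323 286 r 41.0 A 270 z38[512. 172.] z58[504. 174.]
wrist blue px 271 385 r 9.6 A 108 z38[613. 104.] z58[598. 110.]
top orange px 189 242 r 9.0 A 93 z38[560. 282.] z58[559. 277.]
top blue px 237 210 r 8.2 A 80 z38[636. 165.] z58[634. 161.]
top blue px 234 230 r 7.9 A 71 z38[588. 171.] z58[587. 167.]
top blue px 231 248 r 8.1 A 77 z38[544. 180.] z58[543. 176.]
top blue px 254 249 r 8.1 A 17 z38[540. 124.] z58[539. 121.]
shift(m) [ 0.0011 -0.0008  0.1258] dist 126 calls 0.60 yaw -0.3 | tcp [457.  180.1 188.8] yang 81.0 tilt [ 0.001  0.    -1.   ] t 45.45 w 0.397 F [ 1.  -0.5  0.6] q7 0.97
```

View pics/t10.png

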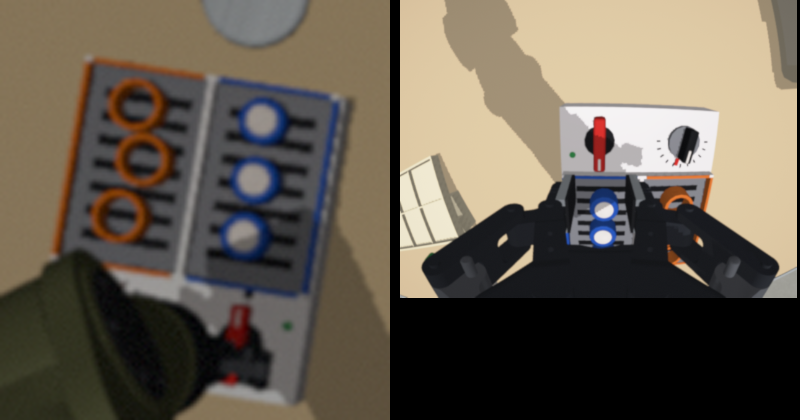

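All six parts lie flat in a single layer: rings at (137,103), (143,160) and (120,215), caps at (262,121), (255,180) and (245,236). The power is still off. I check the dial numerically before switching on.

Run:
```python
from h import *
c=cam('wrist'); im=snapshot('wrist'); P=lambda u,v,z:pt(c,u,v,z,True)[:2]
R=c[1];t=c[2]
def fp(X):
    q=R@np.array(X,float)+t; th=np.arctan2(np.hypot(*q[:2]),q[2]); s=c[0]['fx']*th/np.hypot(*q[:2]); return q[0]*s+c[0]['cx'],q[1]*s+c[0]['cy']
u,v=map(int,fp((474.3,287.3,60))); print(u,v)
w=30; s=im[v-w:v+w,u-w:u+w]
h=cv2.cvtColor(s,cv2.COLOR_RGB2HSV)
red=(((h[...,0]<8)|(h[...,0]>172))&(h[...,1]>120)).astype(np.uint8); blk=(h[...,2]<60).astype(np.uint8)
d=lambda x:np.degrees(np.arctan2(x[1],x[0]))
dc=np.array([474.,287.3])
for ce,st,l in blobs(red,5): m=P(*(ce+[u-w,v-w]),51); print('mark',m,d(m-dc),st)
b=max(blobs(blk),key=lambda b:b[1][4]); k=np.argwhere(b[2])[:,::-1].astype(np.float32)
r=cv2.minAreaRect(k); bx=cv2.boxPoints(r)+[u-w,v-w]; print(r)
e=sorted([(np.linalg.norm(bx[i]-bx[(i+1)%4]),i) for i in range(4)])[:2]
E=[P(*((bx[i]+bx[(i+1)%4])/2),80) for _,i in e]; E.sort(key=lambda x:x[0]); print('bar',E,d(E[1]-E[0]))
cv2.imwrite('pics/dial.png',cv2.resize(s,None,fx=8,fy=8,interpolation=cv2.INTER_CUBIC)[:,:,::-1])
```

```text
458 225
mark [498.58866938 279.02678611] -18.596258269041638 [16 54  7  6 27]
((35.8707160949707, 33.151947021484375), (22.200828552246094, 54.01960372924805), 15.376252174377441)
bar [array([451.92715671, 291.4752956 ]), array([490.32442396, 277.88638368])] -19.48902924455802
```

View pics/dial.png

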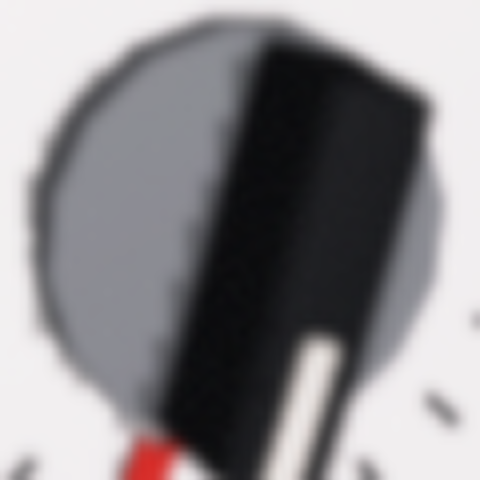

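The bar and the red mark agree: -19.5° for the bar against -18.6° for the mark. Now I turn the power on.

Request:
drive_tool --targets '[{"x": 0.001,"y": 0,"z": 0.035,"yaw": 0,"hand": 0.034},{"x": 0.001,"y": 0,"z": 0.07,"yaw": 0,"hand": 0.034},{"x": 0.001,"y": 0,"z": 0.1,"yaw": 0,"hand": 0.034},{"x": 0.001,"y": 0,"z": 0.12,"yaw": 0,"hand": 0.034},{"x": 0.001,"y": 0,"z": 0.125,"yaw": 0,"hand": 0.034}]'

```text
t: 45.92
ee_pos: [455.6, 179.1, 60.1]
eef_rot: [-0.002, 0.079, 0.997, -0.001]
contact_force: [-0.1, 0.1, -0.2]
grip_width: 0.397
grasp_force: 0.0
```

Request:
drive_tool --targets '[{"x": 0,"y": 0,"z": 0,"yaw": 0,"hand": 0.0},{"x": 0,"y": 0,"z": 0,"yaw": 0,"hand": 0.0},{"x": 0,"y": 0,"z": 0,"yaw": 0,"hand": 0.0},{"x": 0,"y": 0,"z": 0,"yaw": 0,"hand": 0.0},{"x": 0,"y": 0,"z": 0,"yaw": 0,"hand": 0.0}]'

```text
t: 46.33
ee_pos: [456.7, 178.9, 63.6]
eef_rot: [0.0, 0.079, 0.997, -0.0]
contact_force: [1.9, -4.9, -13.1]
grip_width: 0.146
grasp_force: 59.3
```

Request:
drive_tool --targets '[{"x": 0,"y": 0,"z": 0,"yaw": 3,"hand": 0.0},{"x": 0,"y": 0,"z": 0,"yaw": 8,"hand": 0.0},{"x": 0,"y": 0,"z": 0,"yaw": 13,"hand": 0.0},{"x": 0,"y": 0,"z": 0,"yaw": 18,"hand": 0.0},{"x": 0,"y": 0,"z": 0,"yaw": 23,"hand": 0.0}]'

```text
t: 46.75
ee_pos: [456.7, 178.6, 63.6]
eef_rot: [0.0, 0.278, 0.961, -0.001]
contact_force: [1.1, -6.4, -13.5]
grip_width: 0.147
grasp_force: 59.3
```

Request:
drive_tool --targets '[{"x": 0,"y": 0,"z": 0,"yaw": 5,"hand": 0.0},{"x": 0,"y": 0,"z": 0,"yaw": 10,"hand": 0.0},{"x": 0,"y": 0,"z": 0,"yaw": 15,"hand": 0.0},{"x": 0,"y": 0,"z": 0,"yaw": 20,"hand": 0.0},{"x": 0,"y": 0,"z": 0,"yaw": 24,"hand": 0.0}]'

```text
t: 47.17
ee_pos: [456.5, 178.4, 63.6]
eef_rot: [0.0, 0.472, 0.882, -0.001]
contact_force: [2.0, -7.6, -13.0]
grip_width: 0.147
grasp_force: 59.4
```

Request:
drive_tool --targets '[{"x": 0,"y": 0,"z": 0,"yaw": 4,"hand": 0.0},{"x": 0,"y": 0,"z": 0,"yaw": 8,"hand": 0.0},{"x": 0,"y": 0,"z": 0,"yaw": 12,"hand": 0.0},{"x": 0,"y": 0,"z": 0,"yaw": 14,"hand": 0.0},{"x": 0,"y": 0,"z": 0,"yaw": 14,"hand": 0.0}]'

```text
t: 47.58
ee_pos: [456.3, 178.3, 63.6]
eef_rot: [0.001, 0.575, 0.818, -0.001]
contact_force: [1.6, -8.7, -11.4]
grip_width: 0.151
grasp_force: 59.6
```

```bash
python3 -c "
from h import *
plan(456,179,63,21); print(get_state()['moment'])"
```

```text
shift(m) [ 0.0008 -0.0001  0.0006] dist 1 calls 0.00 yaw -1.2 | tcp [456.3 178.3  63.6] yang 19.8 tilt [ 0.    -0.002 -1.   ] t 47.58 w 0.151 F [  1.6  -8.7 -11.4] q7 0.19
[-1.86592276 -0.4579865   0.228413  ]
```

Request:
drive_tool --targets '[{"x": 0,"y": 0,"z": 0,"yaw": 1,"hand": 0.0},{"x": 0,"y": 0,"z": 0,"yaw": 1,"hand": 0.0},{"x": 0,"y": 0,"z": 0,"yaw": 1,"hand": 0.034},{"x": 0,"y": 0,"z": 0,"yaw": 1,"hand": 0.034},{"x": 0,"y": 0,"z": 0,"yaw": 1,"hand": 0.034}]'

```text
t: 48.0
ee_pos: [457.3, 181.3, 64.4]
eef_rot: [0.0, 0.58, 0.814, 0.002]
contact_force: [0.0, -0.4, -0.1]
grip_width: 0.396
grasp_force: 0.0
```

Request:
drive_tool --targets '[{"x": 0,"y": 0,"z": -0.01,"yaw": 0,"hand": 0.034},{"x": 0,"y": 0,"z": -0.03,"yaw": 0,"hand": 0.034},{"x": 0,"y": 0,"z": -0.06,"yaw": 0,"hand": 0.034},{"x": 0,"y": 0,"z": -0.1,"yaw": 0,"hand": 0.034},{"x": 0,"y": 0,"z": -0.13,"yaw": 0,"hand": 0.034}]'

```text
t: 48.42
ee_pos: [456.9, 180.6, 196.5]
eef_rot: [0.001, 0.581, 0.814, 0.001]
contact_force: [0.7, 0.3, -0.0]
grip_width: 0.397
grasp_force: 0.0
```

Request:
drive_tool --targets '[{"x": 0,"y": 0,"z": 0,"yaw": 0,"hand": 0.034},{"x": 0,"y": 0,"z": 0,"yaw": 0,"hand": 0.034},{"x": 0,"y": 0,"z": 0,"yaw": 0,"hand": 0.034},{"x": 0,"y": 0,"z": 0,"yaw": 0,"hand": 0.034},{"x": 0,"y": 0,"z": 0,"yaw": 0,"hand": 0.034}]'

```text
t: 48.83
ee_pos: [455.7, 180.0, 192.3]
eef_rot: [-0.001, 0.581, 0.814, -0.001]
contact_force: [-0.4, -0.1, -0.6]
grip_width: 0.399
grasp_force: 0.0
```

Run:
```python
from h import *
plan(456,179,63,21)
c=cam('wrist'); im,it=look(); P=lambda u,v,z:pt(c,u,v,z,True)[:2]
for ce,st,l in blobs(masks(im)['red'],200):
    r=cv2.minAreaRect(np.argwhere(l)[:,::-1].astype(np.float32)); bx=cv2.boxPoints(r)
    e=sorted([(np.linalg.norm(bx[i]-bx[(i+1)%4]),i) for i in range(4)])[:2]
    E=[P(*((bx[i]+bx[(i+1)%4])/2),80) for _,i in e]; E.sort(key=lambda x:x[0]); v=E[1]-E[0]
    print('handle',E,'ang',np.degrees(np.arctan2(v[1],v[0])),'power rad ~',-np.arctan2(v[1],v[0])-.15)
```

```text
shift(m) [-0.001   0.0003  0.1293] dist 129 calls 0.62 yaw -2.0 | tcp [455.7 180.  192.3] yang 19.0 tilt [-0.002 -0.001 -1.   ] t 48.83 w 0.399 F [-0.4 -0.1 -0.6] q7 0.09
top orange px 189 242 r 9.0 A 88 z38[560. 282.] z58[559. 277.]
top blue px 237 210 r 8.2 A 79 z38[636. 165.] z58[634. 161.]
top blue px 234 230 r 7.9 A 71 z38[588. 171.] z58[587. 167.]
top blue px 231 248 r 8.0 A 75 z38[544. 180.] z58[543. 176.]
top blue px 253 255 r 8.1 A 17 z38[526. 126.] z58[525. 123.]
handle [array([444.82710313, 210.63828811]), array([465.15161122, 151.67493056])] ang -70.98106757662596 power rad ~ 1.0888533357927155
```

Run:
```python
from h import *
c=cam('top'); it=snapshot('top'); g=cv2.cvtColor(it,cv2.COLOR_RGB2HSV)
ok=0
for ce,st,l in blobs(masks(it)['orange'],15): print(ce.round(),st,pt(c,*ce,50)[:2].round())
ref=cv2.imread('pics/t8.png')[:,:,::-1]; a=cv2.resize(it[170:310,150:280],None,fx=4,fy=4,interpolation=cv2.INTER_CUBIC)
d=np.abs(a[80:260,120:250].astype(int)-ref[80:260,120:250]).mean(); print('ring area diff',d)
if d<6: print(close_job())
```

```text
[173. 223.] [168 192  12  62  85] [605. 316.]
[196. 213.] [186 197  20  35 188] [627. 262.]
[189. 241.] [180 233  18  17  88] [561. 279.]
ring area diff 2.4536039886039887
the job is handed in; nothing more can be done
None
```

I handed the job in at about 49 s of robot time: power was turned off first, all 3 rings and 3 caps lie in a single layer in their own sections, the dial is at the red mark (about 1° off), and the power handle is turned back on to its stop; the mug, tin lid, spoon and dispenser were never approached, and no verdict came back.

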